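Press the glued baskets and hang them on the swivel hook to dry

TASK

The little baskets have just been glued: stand every one of them in a bay of the green glue press, pull the press's sprung lever all the way down with all of them in it, and ease it slowly back up to rest without letting it fly. Then take the baskets out and hang them all by their handles on the brass swivel hook of the drying stand; before any basket is hung, the hook must be turned to point along the green arrow on the stand's foot, and it must still point that way at the end. Leave the other things on the table where they are.

Things in the scene. Friction and masses are not known exactly. Their poses are not given: they have to be found in the camera images.
- basket_red_center (a point): Centre (half-way up) of loose wooden basket with red rim band; may be absent. 70 g, 114 mm tall, z up. Body 52 x 52 x 38 mm, flat base 57 mm below this point. Handle bar along its x, 52 long, 12 wide, underside 21 and top 27 mm above this point; opening under it, seen along y, 44 mm wide, from 19 below to 21 above. On the bar a grip 16 x 16 x 30 mm (27 to 57 above): take it here from above.
- basket_blue_center (a point): Centre (half-way up) of loose wooden basket with blue rim band; may be absent. 70 g, 114 mm tall, z up. Body 52 x 52 x 38 mm, flat base 57 mm below this point. Handle bar along its x, 52 long, 12 wide, underside 21 and top 27 mm above this point; opening under it, seen along y, 44 mm wide, from 19 below to 21 above. On the bar a grip 16 x 16 x 30 mm (27 to 57 above): take it here from above.
- basket_yellow_center (a point): Centre (half-way up) of loose wooden basket with yellow rim band; may be absent. 70 g, 114 mm tall, z up. Body 52 x 52 x 38 mm, flat base 57 mm below this point. Handle bar along its x, 52 long, 12 wide, underside 21 and top 27 mm above this point; opening under it, seen along y, 44 mm wide, from 19 below to 21 above. On the bar a grip 16 x 16 x 30 mm (27 to 57 above): take it here from above.
- bay0 (a point): Floor centre (12 mm above table) of the press's right-hand (-y) bay, nearest the lever. x points to the plywood fence at the back, y along the row of bays (64 mm apart), z up. A basket stands in a bay square to it, its handle either along x or along y.
- bay1 (a point): Floor centre of the green glue press's middle bay, axes as bay0. Each bay is 60 mm wide in y between dividers 18 mm high, 4 mm thick; in x it runs from the sliding platen (face at x = -40 mm with lever up, -20 mm with lever down; 42 mm high) to the fence (face at x = +34 mm, 45 mm high).
- bay2 (a point): Floor centre of the press's left-hand (+y) bay, axes and sizes as the others.
- lever (a joint): Press lever, rad: 0 up at rest (leans up 0.65 rad above level, towards the robot), 0.8 fully down at its stop (0.15 rad below level). Sprung: about 3.5 N at the grip to start, 11 N when down; let go, it flies back up. It drives the platen towards the fence.
- lever_grip (a point): Middle of the lever's red round grip, 20 mm thick, 62 mm long along the press's y, at the end of the 180 mm lever arm (which joins it at its +y end, about 35 mm from this point). Can be pinched from above with the fingers fore and aft (along the press's x), or pushed down.
- lever_pivot (a point): Point on the lever's hinge axis (along the press's y) in line with the grip's middle, 85 mm above the table; fixed to the press, axes as bay0. The grip travels on a circle of 180 mm radius about it, towards the robot and down as the lever comes down.
- hook (a joint): Swivel of the drying stand's brass hook, rad, anticlockwise from above positive; 0 when the hook points along the flat green arrow on the stand's foot (the correct way). Stays where left (friction 0.15 N m), range +-1.6.
- hook_axis (a point): On the swivel axis at the height of the hook's rod (150 mm above table), turning with the hook: x along the rod to its tip, z up. Rod level, 10 mm thick, from the hub (32 mm wide and high) to x = 250 mm. Baskets hang with the rod through the handle opening, bar resting across the rod; room for three, 60 mm apart, e.g. at x = 85, 145, 205 mm.
- hook_tip (a point): Rod's upturned end, at x = 250 mm and 14 mm above the rod's axis, 10 mm thick; metal ends 5 mm above this point. A handle must be threaded over it from beyond the tip. Can be pinched from above, fingers on both sides of the rod, to turn the hook.
- tape: roll of grey tape lying flat, 90 mm across, 45 mm high; bystander, origin at the centre of its underside
- glue_gun: yellow glue gun lying on its side, 34 mm high, about 150 mm long; bystander, origin at the centre of its underside
- secateurs: secateurs, about 200 mm long; bystander, origin at the centre of its underside
- pine_cone_a: pine cone standing, 54 mm across, 64 mm high; bystander, origin at the centre of its underside
- pine_cone_b: another pine cone; bystander, origin at the centre of its underside
- stick_tin: tin of glue sticks, 70 mm across, 130 mm high; bystander, origin at the centre of its underside
- twig: forked twig, 110 mm long, 12 mm thick; bystander, origin at the centre of its underside

How it is judged:
On the way, in this order (a step that is already met when the one before it is completed fails the run):
1. every basket stands in a bay of the press, lever up (x of basket_red_center in the frame of bay1 between -0.035 and 0.035 m and y of basket_red_center in the frame of bay1 between -0.078 and 0.078 m and z of basket_red_center in the frame of bay1 between 0.045 and 0.069 m and angle between each of basket_red_center, basket_blue_center, basket_yellow_center's own z axis and vertical below 0.15 rad and x of basket_blue_center in the frame of bay1 between -0.035 and 0.035 m and y of basket_blue_center in the frame of bay1 between -0.078 and 0.078 m and z of basket_blue_center in the frame of bay1 between 0.045 and 0.069 m and x of basket_yellow_center in the frame of bay1 between -0.035 and 0.035 m and y of basket_yellow_center in the frame of bay1 between -0.078 and 0.078 m and z of basket_yellow_center in the frame of bay1 between 0.045 and 0.069 m and value of joint lever below 0.1 rad), for 0.2 s.
2. the lever is pulled fully down with all baskets in the bays (x of basket_red_center in the frame of bay1 between -0.035 and 0.035 m and y of basket_red_center in the frame of bay1 between -0.078 and 0.078 m and z of basket_red_center in the frame of bay1 between 0.045 and 0.069 m and angle between each of basket_red_center, basket_blue_center, basket_yellow_center's own z axis and vertical below 0.15 rad and x of basket_blue_center in the frame of bay1 between -0.035 and 0.035 m and y of basket_blue_center in the frame of bay1 between -0.078 and 0.078 m and z of basket_blue_center in the frame of bay1 between 0.045 and 0.069 m and x of basket_yellow_center in the frame of bay1 between -0.035 and 0.035 m and y of basket_yellow_center in the frame of bay1 between -0.078 and 0.078 m and z of basket_yellow_center in the frame of bay1 between 0.045 and 0.069 m and value of joint lever above 0.74 rad), for 0.1 s.
3. the lever is back up at rest, baskets still in the bays (x of basket_red_center in the frame of bay1 between -0.035 and 0.035 m and y of basket_red_center in the frame of bay1 between -0.078 and 0.078 m and z of basket_red_center in the frame of bay1 between 0.045 and 0.069 m and angle between each of basket_red_center, basket_blue_center, basket_yellow_center's own z axis and vertical below 0.15 rad and x of basket_blue_center in the frame of bay1 between -0.035 and 0.035 m and y of basket_blue_center in the frame of bay1 between -0.078 and 0.078 m and z of basket_blue_center in the frame of bay1 between 0.045 and 0.069 m and x of basket_yellow_center in the frame of bay1 between -0.035 and 0.035 m and y of basket_yellow_center in the frame of bay1 between -0.078 and 0.078 m and z of basket_yellow_center in the frame of bay1 between 0.045 and 0.069 m and value of joint lever below 0.05 rad), for 0.2 s.
4. the hook points along the green arrow while no basket is on it yet and a basket is being taken out of its bay (value of joint hook between -0.2 and 0.2 rad and not (x of basket_red_center in the frame of hook_axis between 0 and 0.26 m and y of basket_red_center in the frame of hook_axis between -0.05 and 0.05 m and z of basket_red_center in the frame of hook_axis between -0.06 and 0.01 m) and not (x of basket_blue_center in the frame of hook_axis between 0 and 0.26 m and y of basket_blue_center in the frame of hook_axis between -0.05 and 0.05 m and z of basket_blue_center in the frame of hook_axis between -0.06 and 0.01 m) and not (x of basket_yellow_center in the frame of hook_axis between 0 and 0.26 m and y of basket_yellow_center in the frame of hook_axis between -0.05 and 0.05 m and z of basket_yellow_center in the frame of hook_axis between -0.06 and 0.01 m) and (not (x of basket_red_center in the frame of bay1 between -0.035 and 0.035 m and y of basket_red_center in the frame of bay1 between -0.078 and 0.078 m and z of basket_red_center in the frame of bay1 between 0.045 and 0.069 m and angle between basket_red_center's own z axis and vertical below 0.15 rad) or not (x of basket_blue_center in the frame of bay1 between -0.035 and 0.035 m and y of basket_blue_center in the frame of bay1 between -0.078 and 0.078 m and z of basket_blue_center in the frame of bay1 between 0.045 and 0.069 m and angle between basket_blue_center's own z axis and vertical below 0.15 rad) or not (x of basket_yellow_center in the frame of bay1 between -0.035 and 0.035 m and y of basket_yellow_center in the frame of bay1 between -0.078 and 0.078 m and z of basket_yellow_center in the frame of bay1 between 0.045 and 0.069 m and angle between basket_yellow_center's own z axis and vertical below 0.15 rad))), for 0.1 s.
At the end, for the whole second after the job is handed in: every basket present hangs still on the hook's rod by its handle (upright within 0.3 rad, within 18 mm of the rod's line, between hub and tip), the hook points along the green arrow within 0.2 rad and the lever is up at rest (under 0.05 rad) (x of basket_red_center in the frame of hook_axis between 0.03 and 0.25 m and y of basket_red_center in the frame of hook_axis between -0.018 and 0.018 m and z of basket_red_center in the frame of hook_axis between -0.028 and -0.006 m and angle between each of basket_red_center, basket_blue_center, basket_yellow_center's own z axis and vertical below 0.3 rad and linear speed of each of basket_red, basket_blue, basket_yellow below 0.05 m/s and x of basket_blue_center in the frame of hook_axis between 0.03 and 0.25 m and y of basket_blue_center in the frame of hook_axis between -0.018 and 0.018 m and z of basket_blue_center in the frame of hook_axis between -0.028 and -0.006 m and x of basket_yellow_center in the frame of hook_axis between 0.03 and 0.25 m and y of basket_yellow_center in the frame of hook_axis between -0.018 and 0.018 m and z of basket_yellow_center in the frame of hook_axis between -0.028 and -0.006 m and value of joint hook between -0.2 and 0.2 rad and value of joint lever below 0.05 rad); the robot touches nothing.
It fails at once if the lever flies back (faster than 2 rad/s) (velocity of joint lever below -2 rad/s).
It fails at once if a bystander is moved more than 5 cm (distance of any of tape, glue_gun, secateurs, pine_cone_a, pine_cone_b, stick_tin, twig from where it was at the start of the episode above 0.05 m).
Of basket_red, basket_blue, basket_yellow only 2 to 3 are there at a start; the rules pass over those that are not, and their reading is None.
At some moment in a run one of basket_red, basket_blue, basket_yellow may be knocked a few centimetres aside while the robot is not near it.
It also fails if it takes over 210 s, if anything falls off the work surface, if the arm or the gripper's body presses on something with over 40 N, if the wrist force passes 120 N, or if a joint passes its speed limit or range.

ROBOT

A 6-joint arm with a two-finger parallel gripper is mounted at the origin on the work surface. World frame = base frame: x ahead of the robot, y to its left, z up, the work surface at z = 0. Lengths are in m, angles in rad, forces in N, time in s.
With the tool pointing down it reaches from about 0.3 to 0.775 m from the base axis. Payload 14.6 kg.
Tool frame: the origin (TCP) lies on the mounting face of the last link; the fingertips stand 199 mm ahead of it and the grasp point (between the pads) lies 180 mm ahead of it; z points along the fingers, y is the line along which they close (so a half turn about z gives the same grasp; the last joint's range is limited). The gripper opens to 94 mm and grips with 3 to 60 N. Pads are 16 mm wide; open, the fingers measure 119 mm over their backs; the gripper's body (75 mm by 177 mm) begins 78 mm behind the grasp point.
Start: joints at [-1.204, 0.3, 1.521, -0, 1.321, -0.067], TCP at [0.231, -0.499, 0.405] pointing down, gripper open.
Joint ranges: [-3.03, 3.03], [-0.79, 2.21], [0.23, 2.52], [-1.04, 4.18], [0, 3.07], [-2.55, 2.55]. Speed limits (rad/s): [2.22, 2.22, 2.57, 3.14, 3.14, 3.14].

INTERFACE

Orientations are given as [roll, pitch, yaw] about the fixed x, y, z axes, in that order (R = Rz(yaw) Ry(pitch) Rx(roll)).
In Python, from station import get_obs, camera, hand_in gives the robot as it stands.
- The arm moves only by the tool apply_moves, never from a script. Its argument "increments" is a list of rows, each an object of numbers: "tx", "ty", "tz": the shift along the tool's x, y, z as a fraction of full scale; "ax", "ay", "az": the turn, a rotation vector about the tool's x, y, z as a fraction of full scale. In form: [{"tx": .., "ty": .., "tz": .., "ax": .., "ay": .., "az": ..}, ...]. A call has 1 to 12 rows; each row shifts and turns the commanded pose from where the row before left it, along the tool's axes as they then stand; what a row does not reach is not made up. Full scale, the value 1, is 30 mm for a shift and 5 degrees for a turn. A row lasts 1/8 s, in which the tool goes at most 62.5 mm and 10.7 degrees, less where a joint would pass 70% of its speed; a pose out of reach is approached as far as the arm can. A call with a number of a shift or a turn outside -1 to 1 is refused whole. A call with a gripper value outside its range is refused whole. "jaw" is the closure, from 0 (fully open) to 1 (shut), set as the call begins (left out, the last holds). The fingers move at their own pace and stop on an object; "force" is the grip in N (left out, the last holds). Time passes only in rows, so rows that do not move let the fingers close. It gives the time, the measured TCP pose, the force, the opening and the grip force at its end, in the units of the state.
- get_obs(): the state, without advancing time (a new reading comes with each control period).
- camera(name): name is "scene" or "top" or "wrist"; returns a dict with "pixels" (480x640x3 uint8, red, green, blue), "camera_matrix" (3x3 intrinsics, pixels), "dist" ([k1, k2, p1, p2, k3] as OpenCV has them; the pictures are not rectified), "R" (3x3) and "t" (3): a world point X has camera coordinates R X + t; the wrist camera has in their place "T_tool_cam" (4x4, takes a point from camera to tool coordinates, whose origin is the TCP and whose axes are the flange's). Camera axes: x right, y down, z forward; pixel columns grow to the right and rows downward; lengths in m; the calibration is good to about 2 mm. A picture is of the moment at which its call begins: read the wrist's pose just before it. There is no depth.
- hand_in(): hands the job in; it is judged then, once.
The state is a dict: "time_s": time; "qpos": joint angles; "joint_vel": joint speeds; "tau": joint torques, N m; "ee_pos": TCP position; "eef_rot": TCP orientation; "force": force on the tool from outside, world axes, zero at the start; "moment": the same for the moment, N m; "grip_width": finger opening in m; "grip_force": force on a finger pad.
Only numpy, scipy, OpenCV 4.12 (cv2) and the standard library are available. Lean on these libraries where they do the work, as an engineer would, in place of code of your own. Each camera call takes 0.05 s, during which the arm holds its last target. There are 200 camera calls.

## Working session

There is one attempt and no reset: what is moved stays moved. The work goes in short steps, Python scripts to look and compute and a tool call to move; the robot and the scene stay as the last step left them, time stands still between calls to the robot, and variables do not carry over. Pictures are saved under pics/ and viewed, at most 14 in all, crops included, and the job is handed in when it is done.

Besides the shell and the picture viewer there is one more tool, called after ">>>" as name([rows], argument=value, ...), one row to a line, values as JSON. apply_moves: Moves the arm, as the interface text tells. Its arguments: {"type":"object","properties":{"increments":{"type":"array"},"jaw":{"type":"number"},"force":{"type":"number"}},"required":["increments"]}

```bash
ls; mkdir -p pics
python3 - <<'E'
from station import get_obs, camera
import cv2, pickle
o=get_obs();print(o)
for n in ["scene","top"]:
    c=camera(n);cv2.imwrite(f"pics/{n}0.png",c["pixels"][:,:,::-1]);pickle.dump(c,open(n+".pkl","wb"))
    print(n,c["camera_matrix"],c["dist"],c["R"],c["t"])
E
```

```text
pics
{'time_s': 0.0, 'qpos': array([-1.20359561e+00,  3.00470751e-01,  1.52156560e+00, -1.04799170e-05,
        1.32068980e+00, -6.65920561e-02]), 'joint_vel': array([-4.16969771e-04,  5.38605753e-04,  2.43373260e-03,  4.58745783e-04,
        1.10682699e-03,  7.06433877e-05]), 'tau': array([ 8.67233175e-04, -5.31812954e+01, -3.52737844e+01,  7.08105136e-02,
        2.44845764e-02, -9.45825741e-05]), 'ee_pos': array([ 0.23116375, -0.49903086,  0.40409294]), 'eef_rot': array([-3.14046099e+00, -6.52977661e-05,  4.33795339e-01]), 'force': array([ 0.77817819, -0.35560487, -0.55466291]), 'moment': array([-0.03278197, -0.02581623, -0.04243927]), 'grip_force': 0.0, 'grip_width': 0.09404037449964478}
scene [[550.3330195    0.         321.42136883]
 [  0.         550.3330195  235.61157843]
 [  0.           0.           1.        ]] [-0.05316441  0.          0.          0.          0.        ] [[ 0.04955578  0.9987311   0.00896772]
 [ 0.60867973 -0.02308077 -0.79308024]
 [-0.79186691  0.04476017 -0.60905116]] [ 0.02329515 -0.21511974  1.65277275]
top [[458.71742863   0.         322.19505161]
 [  0.         458.71742863 244.39697554]
 [  0.           0.           1.        ]] [-0.05119452  0.          0.          0.          0.        ] [[ 1.79045239e-02 -9.99838206e-01  1.72904731e-03]
 [-9.95602718e-01 -1.79876595e-02 -9.19329778e-02]
 [ 9.19492051e-02 -7.54279950e-05 -9.95763696e-01]] [-0.07846983  0.52531632  1.07969259]
```

View pics/top0.png

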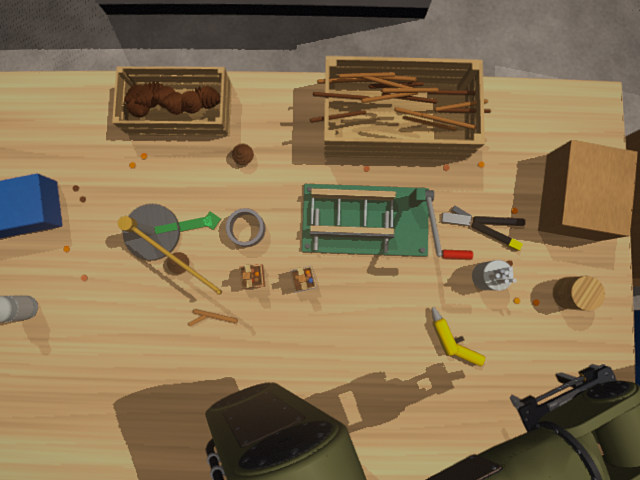

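View pics/scene0.png

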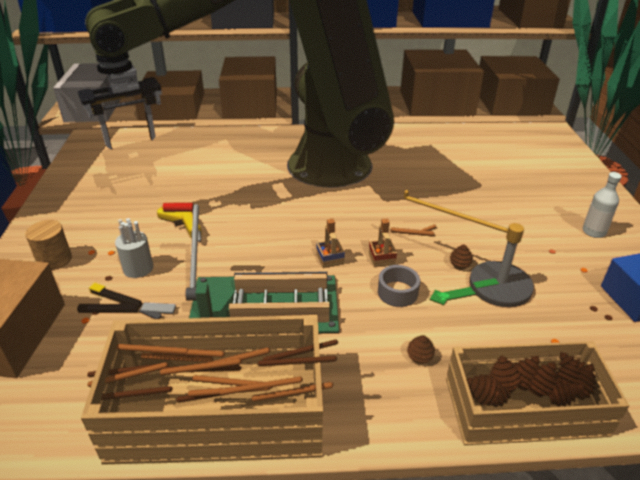

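The top view shows a red basket at about (252,277), a blue one at about (304,280) and no yellow. The press is at (360,220), the lever grip at (457,254), the hub at (125,223), the rod tip at (219,291) and the arrow tip at (213,220).

```bash
cat > h.py <<'E'
import numpy as np, cv2, pickle
from scipy.spatial.transform import Rotation as Ro
def ray(c,uv):
    p=cv2.undistortPoints(np.array([[uv]],float),c["camera_matrix"],np.array(c["dist"]))[0,0]
    R,t=np.array(c["R"]),np.array(c["t"])
    return -R.T@t, R.T@np.array([p[0],p[1],1])
def at(c,uv,z):
    o,d=ray(c,uv); return o+d*(z-o[2])/d[2]
def proj(c,X):
    R,t=np.array(c["R"]),np.array(c["t"])
    return cv2.projectPoints(np.array(X,float).reshape(-1,1,3),cv2.Rodrigues(R)[0],t,c["camera_matrix"],np.array(c["dist"]))[0][:,0]
def wrist():
    from station import get_obs,camera
    o=get_obs(); c=camera("wrist")
    T=np.eye(4);T[:3,:3]=Ro.from_euler("xyz",o["eef_rot"]).as_matrix();T[:3,3]=o["ee_pos"]
    W=np.linalg.inv(T@np.array(c["T_tool_cam"]))
    c["R"],c["t"]=W[:3,:3],W[:3,3]; return o,c
E
python3 - <<'E'
import pickle,cv2,numpy as np
from h import *
c=pickle.load(open("top.pkl","rb"));im=c["pixels"][:,:,::-1]
a=cv2.resize(im[190:330,100:330],None,fx=3.47,fy=3.47,interpolation=cv2.INTER_CUBIC)
b=cv2.resize(im[175:270,290:490],None,fx=4,fy=4,interpolation=cv2.INTER_CUBIC)
cv2.imwrite("pics/a.png",a);cv2.imwrite("pics/b.png",b)
E
```

```text
(no output)
```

View pics/a.png

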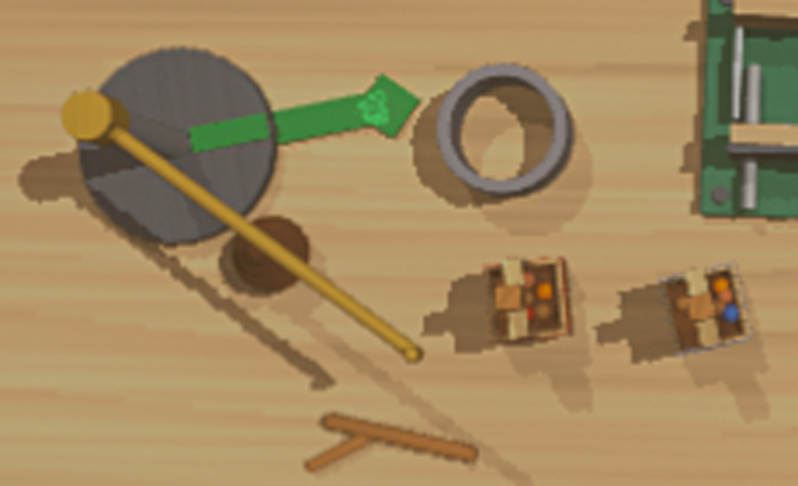

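View pics/b.png

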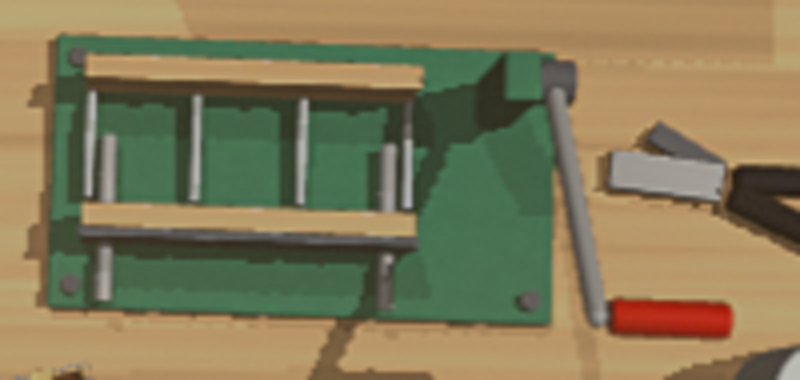

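Run:
```python
from h import *
np.set_printoptions(precision=4,suppress=True)
c=pickle.load(open("top.pkl","rb"))
A=lambda u,v,z: at(c,((u+.5)/3.47-.5+100,(v+.5)/3.47-.5+190),z)
B=lambda u,v,z: at(c,((u+.5)/4-.5+290,(v+.5)/4-.5+175),z)
ang=lambda p,q: np.arctan2(*(q-p)[[1,0]])
hub=A(87,116,.166);tip=A(415,353,.169);print("hub",hub,"tip",tip,np.linalg.norm((tip-hub)[:2]),ang(hub,tip))
a0,a1=A(193,140,.012),A(418,102,.012);print("foot",A(180,145,.012),"arrow",a0,a1,ang(a0,a1))
for n,g,e0,e1 in (("red",(508,297),(513,258),(516,340)),("blue",(697,305),(690,268),(707,345))):
    p,q=A(*e1,.084),A(*e0,.084);print(n,A(*g,.114),(p+q)/2,np.linalg.norm(p-q),ang(p,q))
D=[((92,92),(88,195)),((197,97),(194,200)),((303,98),(301,203)),((409,100),(407,207))]
P=[(B(*a,.030),B(*b,.030)) for a,b in D]
for p,q in P: print("div",p,q,np.linalg.norm(p-q),ang(q,p))
print("y dir",ang((P[3][0]+P[3][1])/2,(P[0][0]+P[0][1])/2)-np.pi/2)
f0,f1=B(87,55,.057),B(424,67,.057);print("fence",f0,f1,np.linalg.norm(f0-f1),ang(f1,f0)-np.pi/2)
f0,f1=B(84,203,.054),B(416,215,.054);print("platen face",f0,f1,ang(f1,f0)-np.pi/2)
g0,g1=B(612,316,.194),B(731,320,.194);print("grip",g0,g1,(g0+g1)/2,np.linalg.norm(g0-g1),ang(g1,g0)-np.pi/2)
```

```text
hub [0.5515 0.3513 0.166 ] tip [0.4115 0.1429 0.169 ] 0.2510324101375989 -2.1622255252270697
foot [0.5522 0.3507 0.012 ] arrow [0.5559 0.3416 0.012 ] [0.5857 0.1824 0.012 ] -1.3858678596476448
red [0.4472 0.0973 0.114 ] [0.4467 0.0979 0.084 ] 0.053495444419948406 0.06835717200995187
blue [ 0.4444 -0.0227  0.114 ] [ 0.4441 -0.0223  0.084 ] 0.051331608806818606 0.23938302711397713
div [ 0.6393 -0.0438  0.03  ] [ 0.5764 -0.0427  0.03  ] 0.0628594806226197 -0.018280876768897097
div [ 0.6374 -0.1074  0.03  ] [ 0.5745 -0.1064  0.03  ] 0.06282513766734438 -0.0144112582012888
div [ 0.638  -0.1715  0.03  ] [ 0.5739 -0.1708  0.03  ] 0.06405433352335106 -0.010219465900959599
div [ 0.638  -0.2357  0.03  ] [ 0.5727 -0.2347  0.03  ] 0.06531870478665472 -0.015611329932455209
y dir -0.013078576097909522
fence [ 0.6561 -0.0411  0.057 ] [ 0.6527 -0.2404  0.057 ] 0.1993999737312092 -0.01705887482302626
platen face [ 0.5683 -0.041   0.054 ] [ 0.5648 -0.2364  0.054 ] -0.01801492209552258
grip [ 0.4965 -0.3149  0.194 ] [ 0.4955 -0.3762  0.194 ] [ 0.496  -0.3456  0.194 ] 0.06129708281739794 -0.0160105385559568
```

Points agree with the given sizes: the rod measures 251 mm, bay pitch is 64 mm and the grip is 61 mm. The hook stands at about -0.78 rad, so I'll turn it first.

```bash
cat >> h.py <<'E'
def go(x,y,z,yaw,start=None):
    """units: turn total first, then shift totals in the turned frame (grasp point target)"""
    from station import get_obs
    o=get_obs(); p=np.array(o["ee_pos"]); psi=o["eef_rot"][2]
    g=p-[0,0,.18]
    d=np.array([x,y,z])-g; dy=(yaw-psi+np.pi)%(2*np.pi)-np.pi
    c,s=np.cos(yaw),np.sin(yaw)
    print("t%.2f grasp"%o["time_s"],g.round(4),"rpy",np.round(o["eef_rot"],4),"az tot %.2f"%(-np.degrees(dy)/5),
      "tx %.2f ty %.2f tz %.2f"%((d[0]*c+d[1]*s)/.03,(d[0]*s-d[1]*c)/.03,-d[2]/.03))
E
python3 -c "
from h import *
go(.4115,.143,.26,.98)"
```

```text
t0.10 grasp [ 0.2312 -0.499   0.2242] rpy [-3.1406e+00 -1.0000e-04  4.3380e-01] az tot -6.26 tx 21.12 ty -6.93 tz -1.19
```

>>> apply_moves([
  {"az":-0.9},
  {"az":-0.9},
  {"az":-0.9},
  {"az":-0.9},
  {"az":-0.9},
  {"az":-0.9},
  {"az":-0.9},
  {"tx":0.96,"ty":-0.31},
  {"tx":0.96,"ty":-0.31},
  {"tx":0.96,"ty":-0.31},
  {"tx":0.96,"ty":-0.31},
  {"tx":0.96,"ty":-0.31},
], jaw=0, force=20)

```text
schema error: expected keys tx, ty, tz, ax, ay, az
```

>>> apply_moves([
  {"tx":0.96,"ty":-0.31},
  {"tx":0.96,"ty":-0.31},
  {"tx":0.96,"ty":-0.31},
  {"tx":0.96,"ty":-0.31},
  {"tx":0.96,"ty":-0.31},
  {"tx":0.96,"ty":-0.31},
  {"tx":0.96,"ty":-0.31},
  {"tx":0.96,"ty":-0.31},
  {"tx":0.96,"ty":-0.31},
  {"tx":0.96,"ty":-0.31},
  {"tx":0.96,"ty":-0.31},
  {"tx":0.96,"ty":-0.31},
])

```text
schema error: expected keys tx, ty, tz, ax, ay, az
```

>>> apply_moves([
  {"tx":0.96,"ty":-0.31},
  {"tx":0.96,"ty":-0.31},
  {"tx":0.96,"ty":-0.31},
  {"tx":0.96,"ty":-0.31},
  {"tx":0.96,"ty":-0.31},
  {},
])

```text
schema error: expected keys tx, ty, tz, ax, ay, az
```

```bash
python3 -c "
from h import *
go(.4115,.143,.20,.98)
o,c=wrist();cv2.imwrite('pics/w1.png',c['pixels'][:,:,::-1]);pickle.dump(c,open('w1.pkl','wb'))
print(proj(c,[[.4115,.143,.169],[.447,.0975,.114],[.4445,-.0225,.114]]))"
```

```text
t0.10 grasp [ 0.2312 -0.499   0.2242] rpy [-3.1406e+00 -1.0000e-04  4.3380e-01] az tot -6.26 tx 21.12 ty -6.93 tz 0.81
[[-1919.38185943 -1537.56309384]
 [ -874.38947834  -893.52198853]
 [ -470.40961661  -627.585689  ]]
```

View pics/w1.png

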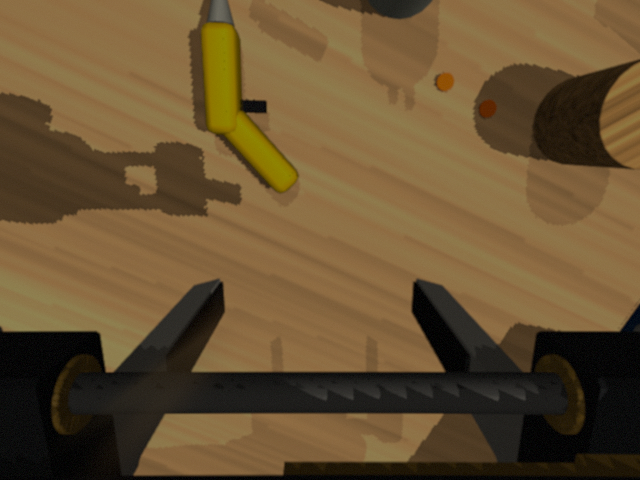

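All six keys are required, so the arm hasn't moved. The wrist picture only shows the glue gun below the start pose, between the two fingers.

>>> apply_moves([
  {"tx":0,"ty":0,"tz":0,"ax":0,"ay":0,"az":-0.9},
  {"tx":0,"ty":0,"tz":0,"ax":0,"ay":0,"az":-0.9},
  {"tx":0,"ty":0,"tz":0,"ax":0,"ay":0,"az":-0.9},
  {"tx":0,"ty":0,"tz":0,"ax":0,"ay":0,"az":-0.9},
  {"tx":0,"ty":0,"tz":0,"ax":0,"ay":0,"az":-0.9},
  {"tx":0,"ty":0,"tz":0,"ax":0,"ay":0,"az":-0.9},
  {"tx":0,"ty":0,"tz":0,"ax":0,"ay":0,"az":-0.86},
  {"tx":1,"ty":-0.33,"tz":0,"ax":0,"ay":0,"az":0},
  {"tx":1,"ty":-0.33,"tz":0,"ax":0,"ay":0,"az":0},
  {"tx":1,"ty":-0.33,"tz":0,"ax":0,"ay":0,"az":0},
  {"tx":1,"ty":-0.33,"tz":0,"ax":0,"ay":0,"az":0},
  {"tx":1,"ty":-0.33,"tz":0,"ax":0,"ay":0,"az":0},
], jaw=0, force=20)

```text
time_s: 1.65
ee_pos: [0.2737, -0.3459, 0.4045]
eef_rot: [-3.141, -0.0, 0.98]
force: [-0.2, 0.5, 0.2]
grip_width: 0.0939
grip_force: 0.0
```

>>> apply_moves([
  {"tx":1,"ty":-0.33,"tz":0,"ax":0,"ay":0,"az":0},
  {"tx":1,"ty":-0.33,"tz":0,"ax":0,"ay":0,"az":0},
  {"tx":1,"ty":-0.33,"tz":0,"ax":0,"ay":0,"az":0},
  {"tx":1,"ty":-0.33,"tz":0,"ax":0,"ay":0,"az":0},
  {"tx":1,"ty":-0.33,"tz":0,"ax":0,"ay":0,"az":0},
  {"tx":1,"ty":-0.33,"tz":0,"ax":0,"ay":0,"az":0},
  {"tx":1,"ty":-0.33,"tz":0,"ax":0,"ay":0,"az":0},
  {"tx":1,"ty":-0.33,"tz":0,"ax":0,"ay":0,"az":0},
  {"tx":1,"ty":-0.33,"tz":0,"ax":0,"ay":0,"az":0},
  {"tx":1,"ty":-0.33,"tz":0,"ax":0,"ay":0,"az":0},
  {"tx":1,"ty":-0.33,"tz":0,"ax":0,"ay":0,"az":0},
  {"tx":0,"ty":0,"tz":0,"ax":0,"ay":0,"az":0},
])

```text
time_s: 3.15
ee_pos: [0.3671, -0.011, 0.4045]
eef_rot: [-3.141, 0.0, 0.983]
force: [-0.4, -0.2, 0.2]
grip_width: 0.0938
grip_force: 0.0
```

```bash
python3 -c "
from h import *
go(.4115,.143,.20,.98)
o,c=wrist();cv2.imwrite('pics/w2.png',c['pixels'][:,:,::-1]);pickle.dump(c,open('w2.pkl','wb'))
print(proj(c,[[.4115,.143,.169],[.447,.0975,.114],[.4445,-.0225,.114]]))"
```

```text
t3.15 grasp [ 0.3671 -0.011   0.2245] rpy [-3.1412  0.      0.9827] az tot 0.03 tx 5.09 ty -1.63 tz 0.82
[[220.64122469 -19.29916721]
 [328.57631872  49.37248069]
 [418.16975163 205.71658965]]
```

View pics/w2.png

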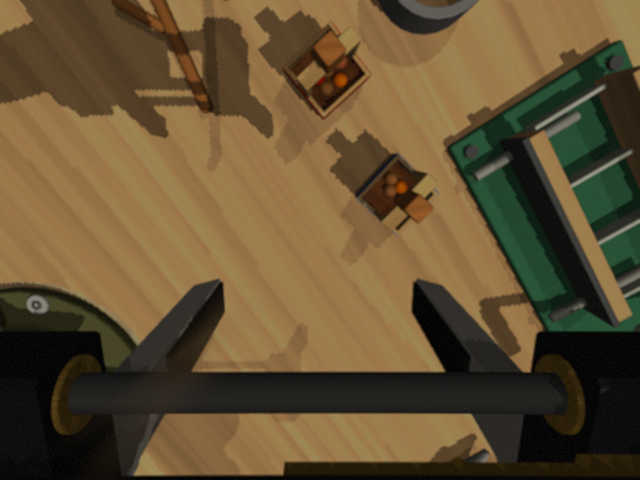

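The wrist view shows the red grip at (330,48) and the blue at (419,206), matching the predicted pixels, so the estimates hold. Next I go to the tip and pinch it.

>>> apply_moves([
  {"tx":1,"ty":-0.33,"tz":0,"ax":0,"ay":0,"az":0},
  {"tx":1,"ty":-0.33,"tz":0,"ax":0,"ay":0,"az":0},
  {"tx":1,"ty":-0.33,"tz":0,"ax":0,"ay":0,"az":0},
  {"tx":1,"ty":-0.33,"tz":0,"ax":0,"ay":0,"az":0},
  {"tx":1,"ty":-0.3,"tz":0,"ax":0,"ay":0,"az":0},
  {"tx":0.15,"ty":0,"tz":0,"ax":0,"ay":0,"az":0},
  {"tx":0,"ty":0,"tz":0,"ax":0,"ay":0,"az":0},
])

```text
time_s: 4.08
ee_pos: [0.4127, 0.1424, 0.4045]
eef_rot: [-3.141, 0.001, 0.98]
force: [0.4, -0.5, 0.3]
grip_width: 0.0942
grip_force: 0.0
```

```bash
python3 -c "
from h import *
go(.4132,.1455,.162,.98)
from station import camera
o,c=wrist();s=camera('scene')
print(proj(c,[[.4115,.143,.169]]))
cv2.imwrite('pics/w3.png',np.hstack([cv2.resize(c['pixels'],(400,300)),cv2.resize(s['pixels'][150:330,360:600],(400,300),interpolation=cv2.INTER_CUBIC)])[:,:,::-1])"
```

```text
t4.08 grasp [0.4127 0.1424 0.2245] rpy [-3.1413e+00  5.0000e-04  9.7980e-01] az tot -0.00 tx 0.09 ty -0.04 tz 2.08
[[316.71347592 275.35812154]]
```

View pics/w3.png

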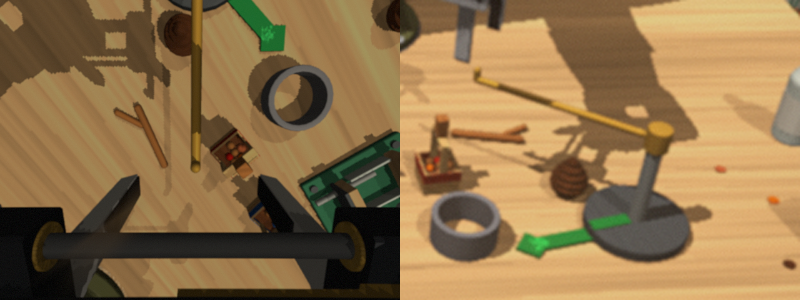

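>>> apply_moves([
  {"tx":0.05,"ty":-0.05,"tz":0.7,"ax":0,"ay":0,"az":0},
  {"tx":0.05,"ty":-0.05,"tz":0.7,"ax":0,"ay":0,"az":0},
  {"tx":0,"ty":0,"tz":0.68,"ax":0,"ay":0,"az":0},
  {"tx":0,"ty":0,"tz":0,"ax":0,"ay":0,"az":0},
])

```text
time_s: 4.68
ee_pos: [0.4116, 0.1466, 0.3415]
eef_rot: [-3.14, 0.002, 0.979]
force: [0.7, -0.5, -0.1]
grip_width: 0.0935
grip_force: 0.0
```

>>> apply_moves([
  {"tx":0,"ty":0,"tz":0,"ax":0,"ay":0,"az":0},
  {"tx":0,"ty":0,"tz":0,"ax":0,"ay":0,"az":0},
  {"tx":0,"ty":0,"tz":0,"ax":0,"ay":0,"az":0},
  {"tx":0,"ty":0,"tz":0,"ax":0,"ay":0,"az":0},
  {"tx":0,"ty":0,"tz":0,"ax":0,"ay":0,"az":0},
  {"tx":0,"ty":0,"tz":0,"ax":0,"ay":0,"az":0},
], jaw=1, force=15)

```text
time_s: 5.42
ee_pos: [0.4118, 0.1474, 0.3422]
eef_rot: [-3.142, -0.0, 0.98]
force: [-0.4, 0.9, -0.5]
grip_width: 0.0371
grip_force: 0.0
```

>>> apply_moves([
  {"tx":0.025,"ty":0.635,"tz":0,"ax":0,"ay":0,"az":-0.89},
  {"tx":0.025,"ty":0.635,"tz":0,"ax":0,"ay":0,"az":-0.89},
  {"tx":0.025,"ty":0.635,"tz":0,"ax":0,"ay":0,"az":-0.89},
  {"tx":0.025,"ty":0.635,"tz":0,"ax":0,"ay":0,"az":-0.89},
  {"tx":0.025,"ty":0.635,"tz":0,"ax":0,"ay":0,"az":-0.89},
  {"tx":0.025,"ty":0.635,"tz":0,"ax":0,"ay":0,"az":-0.89},
  {"tx":0.025,"ty":0.635,"tz":0,"ax":0,"ay":0,"az":-0.89},
  {"tx":0.025,"ty":0.635,"tz":0,"ax":0,"ay":0,"az":-0.89},
  {"tx":0.025,"ty":0.635,"tz":0,"ax":0,"ay":0,"az":-0.89},
  {"tx":0.025,"ty":0.635,"tz":0,"ax":0,"ay":0,"az":-0.89},
  {"tx":0,"ty":0,"tz":0,"ax":0,"ay":0,"az":0},
  {"tx":0,"ty":0,"tz":0,"ax":0,"ay":0,"az":0},
])

```text
time_s: 6.92
ee_pos: [0.5945, 0.1088, 0.3423]
eef_rot: [3.141, 0.003, 1.756]
force: [1.5, -11.8, 0.9]
grip_width: 0.0095
grip_force: 15.0
```

>>> apply_moves([
  {"tx":0,"ty":0,"tz":0,"ax":0,"ay":0,"az":0},
  {"tx":0,"ty":0,"tz":0,"ax":0,"ay":0,"az":0},
  {"tx":0,"ty":0,"tz":0,"ax":0,"ay":0,"az":0},
  {"tx":0,"ty":0,"tz":0,"ax":0,"ay":0,"az":0},
  {"tx":0,"ty":0,"tz":-1,"ax":0,"ay":0,"az":0},
  {"tx":0,"ty":0,"tz":-1,"ax":0,"ay":0,"az":0},
  {"tx":0,"ty":0,"tz":0,"ax":0,"ay":0,"az":0},
], jaw=0)

```text
time_s: 7.8
ee_pos: [0.594, 0.1102, 0.4044]
eef_rot: [3.138, 0.0, 1.757]
force: [-0.1, -0.1, -0.6]
grip_width: 0.0761
grip_force: 0.0
```

```bash
python3 -c "
from h import *
go(.447,.0975,.15,.07)
o,c=wrist()
cv2.imwrite('pics/w4.png',c['pixels'][:,:,::-1]);pickle.dump(c,open('w4.pkl','wb'))"
```

```text
t7.80 grasp [0.594  0.1102 0.2244] rpy [3.1377e+00 2.0000e-04 1.7569e+00] az tot 19.33 tx -4.92 ty 0.08 tz 2.48
```

View pics/w4.png

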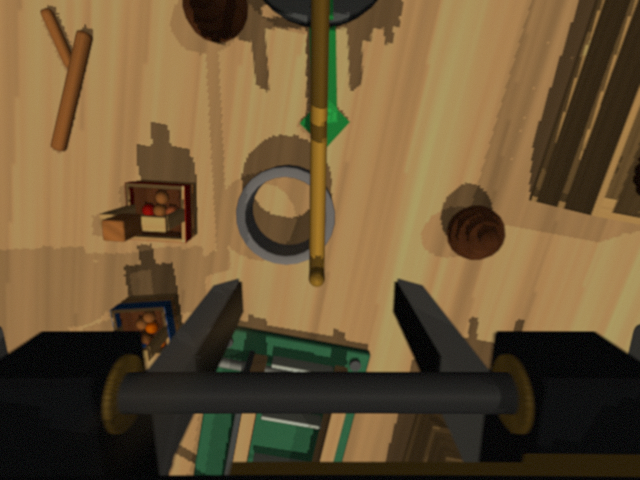

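The hook tip is at (316,277), the rod runs to (318,10), and the arrow lies nearly parallel under it. I'll check the angle, then plan the move to the red basket.

```bash
python3 -c "
from h import *
c=pickle.load(open('w4.pkl','rb'))
t=at(c,(316,277),.169);r=at(c,(319,15),.155)
a0,a1=at(c,(330,30),.005),at(c,(323,146),.005)
print(t,r,'rod',np.arctan2(*(t-r)[[1,0]]),np.arctan2(t[1]-.3513,t[0]-.5515),'arrow',a0,a1,np.arctan2(*(a1-a0)[[1,0]]),'red',at(c,(115,229),.114))"
```

```text
[0.5946013  0.10920944 0.169     ] [0.56989042 0.25014801 0.155     ] rod -1.397229675875788 -1.3946045569122847 arrow [0.57471578 0.28413026 0.005     ] [0.58739852 0.18491426 0.005     ] -1.443656295482382 red [0.44942181 0.09982336 0.114     ]
```

>>> apply_moves([
  {"tx":0,"ty":0,"tz":0,"ax":0,"ay":0,"az":0.967},
  {"tx":0,"ty":0,"tz":0,"ax":0,"ay":0,"az":0.967},
  {"tx":0,"ty":0,"tz":0,"ax":0,"ay":0,"az":0.967},
  {"tx":0,"ty":0,"tz":0,"ax":0,"ay":0,"az":0.967},
  {"tx":0,"ty":0,"tz":0,"ax":0,"ay":0,"az":0.967},
  {"tx":0,"ty":0,"tz":0,"ax":0,"ay":0,"az":0.967},
  {"tx":0,"ty":0,"tz":0,"ax":0,"ay":0,"az":0.967},
  {"tx":0,"ty":0,"tz":0,"ax":0,"ay":0,"az":0.967},
  {"tx":0,"ty":0,"tz":0,"ax":0,"ay":0,"az":0.967},
  {"tx":0,"ty":0,"tz":0,"ax":0,"ay":0,"az":0.967},
  {"tx":0,"ty":0,"tz":0,"ax":0,"ay":0,"az":0.967},
  {"tx":0,"ty":0,"tz":0,"ax":0,"ay":0,"az":0.967},
])

```text
time_s: 9.35
ee_pos: [0.5939, 0.1101, 0.4006]
eef_rot: [-3.14, 0.002, 0.741]
force: [-0.0, -0.3, 0.1]
grip_width: 0.0939
grip_force: 0.0
```

>>> apply_moves([
  {"tx":0,"ty":0,"tz":0,"ax":0,"ay":0,"az":0.967},
  {"tx":0,"ty":0,"tz":0,"ax":0,"ay":0,"az":0.967},
  {"tx":0,"ty":0,"tz":0,"ax":0,"ay":0,"az":0.967},
  {"tx":0,"ty":0,"tz":0,"ax":0,"ay":0,"az":0.967},
  {"tx":0,"ty":0,"tz":0,"ax":0,"ay":0,"az":0.967},
  {"tx":0,"ty":0,"tz":0,"ax":0,"ay":0,"az":0.967},
  {"tx":0,"ty":0,"tz":0,"ax":0,"ay":0,"az":0.967},
  {"tx":0,"ty":0,"tz":0,"ax":0,"ay":0,"az":0.967},
  {"tx":-1,"ty":0.02,"tz":0,"ax":0,"ay":0,"az":0},
  {"tx":-1,"ty":0.02,"tz":0,"ax":0,"ay":0,"az":0},
  {"tx":-1,"ty":0.02,"tz":0,"ax":0,"ay":0,"az":0},
  {"tx":-1,"ty":0.02,"tz":0,"ax":0,"ay":0,"az":0},
])

```text
time_s: 10.85
ee_pos: [0.4733, 0.0993, 0.4009]
eef_rot: [3.141, 0.002, 0.069]
force: [0.5, 0.1, -0.4]
grip_width: 0.0941
grip_force: 0.0
```

>>> apply_moves([
  {"tx":-0.9,"ty":0,"tz":0,"ax":0,"ay":0,"az":0},
  {"tx":0,"ty":0,"tz":0.8,"ax":0,"ay":0,"az":0},
  {"tx":0,"ty":0,"tz":0,"ax":0,"ay":0,"az":0},
])

```text
time_s: 11.22
ee_pos: [0.4471, 0.0976, 0.3764]
eef_rot: [3.141, 0.004, 0.069]
force: [-0.1, 0.4, 0.5]
grip_width: 0.0939
grip_force: 0.0
```

```bash
python3 -c "
from h import *
go(.4475,.098,.098,.07)
o,c=wrist()
cv2.imwrite('pics/w5.png',c['pixels'][:,:,::-1]);pickle.dump(c,open('w5.pkl','wb'));print(proj(c,[[.4475,.098,.114]]))"
```

```text
t11.22 grasp [0.4471 0.0976 0.1964] rpy [3.1414 0.0038 0.0691] az tot -0.01 tx 0.01 ty -0.01 tz 3.28
[[319.3392155  258.45491859]]
```

View pics/w5.png

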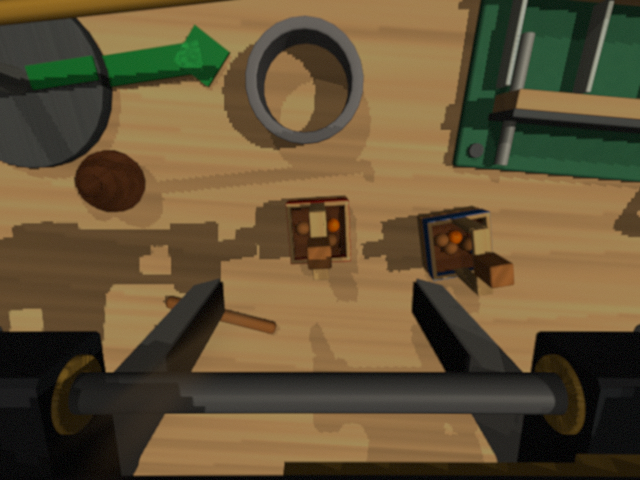

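The red grip top is at (319,252), within 3 mm of the prediction. Grasping now.

>>> apply_moves([
  {"tx":0.08,"ty":0,"tz":0.8,"ax":0,"ay":0,"az":0},
  {"tx":0,"ty":0,"tz":0.8,"ax":0,"ay":0,"az":0},
  {"tx":0,"ty":0,"tz":0.8,"ax":0,"ay":0,"az":0},
  {"tx":0,"ty":0,"tz":0.8,"ax":0,"ay":0,"az":0},
  {"tx":0,"ty":0,"tz":0,"ax":0,"ay":0,"az":0},
])

```text
time_s: 11.9
ee_pos: [0.45, 0.0977, 0.2814]
eef_rot: [3.141, 0.003, 0.069]
force: [-0.3, 0.6, 0.1]
grip_width: 0.0938
grip_force: 0.0
```

>>> apply_moves([
  {"tx":0,"ty":0,"tz":0,"ax":0,"ay":0,"az":0},
  {"tx":0,"ty":0,"tz":0,"ax":0,"ay":0,"az":0},
  {"tx":0,"ty":0,"tz":0,"ax":0,"ay":0,"az":0},
  {"tx":0,"ty":0,"tz":0,"ax":0,"ay":0,"az":0},
  {"tx":0,"ty":0,"tz":0,"ax":0,"ay":0,"az":0},
  {"tx":0,"ty":0,"tz":0,"ax":0,"ay":0,"az":0},
  {"tx":0,"ty":0,"tz":0,"ax":0,"ay":0,"az":0},
  {"tx":0,"ty":0,"tz":0,"ax":0,"ay":0,"az":0},
  {"tx":0,"ty":0,"tz":0,"ax":0,"ay":0,"az":0},
  {"tx":0,"ty":0,"tz":0,"ax":0,"ay":0,"az":0},
], jaw=1, force=20)

```text
time_s: 13.15
ee_pos: [0.4499, 0.0977, 0.2822]
eef_rot: [3.142, 0.0, 0.069]
force: [-0.3, 0.4, -0.1]
grip_width: 0.0157
grip_force: 20.0
```

```bash
python3 -c "
from h import *
go(.6065,-.075,.2,-.015)"
```

```text
t13.15 grasp [0.4499 0.0977 0.1022] rpy [3.1416e+00 2.0000e-04 6.9000e-02] az tot 0.96 tx 5.31 ty 5.68 tz -3.26
```

>>> apply_moves([
  {"tx":0,"ty":0,"tz":-1,"ax":0,"ay":0,"az":0},
  {"tx":0,"ty":0,"tz":-1,"ax":0,"ay":0,"az":0},
  {"tx":0,"ty":0,"tz":-1,"ax":0,"ay":0,"az":0.96},
  {"tx":0.885,"ty":0.947,"tz":0,"ax":0,"ay":0,"az":0},
  {"tx":0.885,"ty":0.947,"tz":0,"ax":0,"ay":0,"az":0},
  {"tx":0.885,"ty":0.947,"tz":0,"ax":0,"ay":0,"az":0},
  {"tx":0.885,"ty":0.947,"tz":0,"ax":0,"ay":0,"az":0},
  {"tx":0.885,"ty":0.947,"tz":0,"ax":0,"ay":0,"az":0},
  {"tx":0.885,"ty":0.947,"tz":0,"ax":0,"ay":0,"az":0},
  {"tx":0,"ty":0,"tz":0,"ax":0,"ay":0,"az":0},
  {"tx":0,"ty":0,"tz":0,"ax":0,"ay":0,"az":0},
])

```text
time_s: 14.52
ee_pos: [0.6064, -0.0748, 0.3718]
eef_rot: [-3.141, 0.001, -0.015]
force: [0.0, -0.5, -0.9]
grip_width: 0.0159
grip_force: 20.0
```

```bash
python3 -c "
from h import *
from station import camera
go(.6085,-.075,.115,-.015)
t=camera('scene');w=wrist()[1];pickle.dump(w,open('w6.pkl','wb'))
a=cv2.resize(t['pixels'][150:390,170:390],(500,545),interpolation=cv2.INTER_CUBIC)
cv2.imwrite('pics/t6.png',np.hstack([a,np.vstack([cv2.resize(w['pixels'],(300,225)),cv2.resize(w['pixels'][120:480,180:460],(248,320)),]+[] if False else [np.pad(cv2.resize(w['pixels'],(300,225)),((0,320),(0,0),(0,0)))]) ])[:,:,::-1])"
```

```text
t14.53 grasp [ 0.6064 -0.0748  0.1918] rpy [-3.1413e+00  9.0000e-04 -1.4800e-02] az tot 0.00 tx 0.07 ty 0.01 tz 2.56
```

View pics/t6.png

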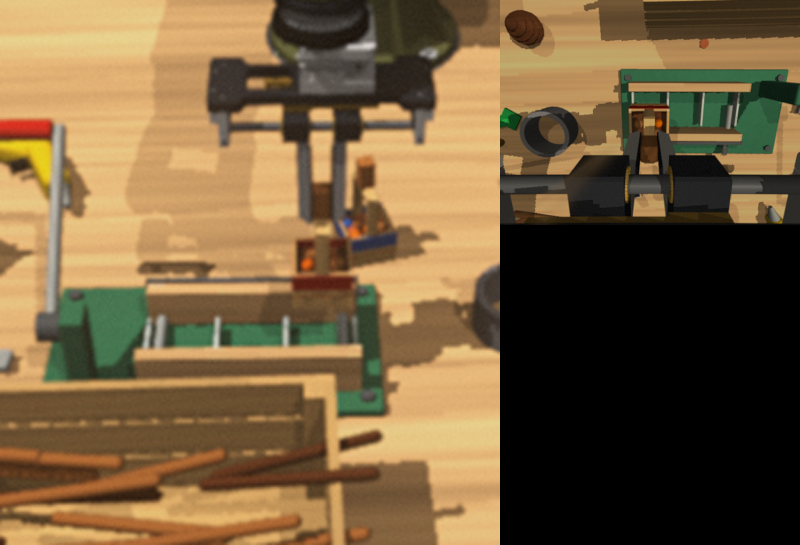

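The basket hangs over the left (+y) bay, centred between its dividers at (631–669) in the inset. Lowering it, watching the force.

>>> apply_moves([
  {"tx":0.05,"ty":0,"tz":0.5,"ax":0,"ay":0,"az":0},
  {"tx":0,"ty":0,"tz":0.5,"ax":0,"ay":0,"az":0},
  {"tx":0,"ty":0,"tz":0.5,"ax":0,"ay":0,"az":0},
  {"tx":0,"ty":0,"tz":0.5,"ax":0,"ay":0,"az":0},
  {"tx":0,"ty":0,"tz":0.25,"ax":0,"ay":0,"az":0},
  {"tx":0,"ty":0,"tz":0.25,"ax":0,"ay":0,"az":0},
  {"tx":0,"ty":0,"tz":0.05,"ax":0,"ay":0,"az":0},
  {"tx":0,"ty":0,"tz":0,"ax":0,"ay":0,"az":0},
])

```text
time_s: 15.62
ee_pos: [0.6082, -0.0751, 0.296]
eef_rot: [3.142, -0.0, -0.015]
force: [0.1, 1.7, -1.2]
grip_width: 0.0157
grip_force: 20.0
```

>>> apply_moves([
  {"tx":0,"ty":0,"tz":0.05,"ax":0,"ay":0,"az":0},
  {"tx":0,"ty":0,"tz":0,"ax":0,"ay":0,"az":0},
])

```text
time_s: 15.88
ee_pos: [0.6081, -0.0751, 0.2944]
eef_rot: [-3.142, -0.0, -0.015]
force: [-0.5, -0.3, -0.6]
grip_width: 0.016
grip_force: 20.0
```

>>> apply_moves([
  {"tx":0,"ty":0,"tz":0,"ax":0,"ay":0,"az":0},
  {"tx":0,"ty":0,"tz":0,"ax":0,"ay":0,"az":0},
  {"tx":0,"ty":0,"tz":0,"ax":0,"ay":0,"az":0},
  {"tx":0,"ty":0,"tz":0,"ax":0,"ay":0,"az":0},
  {"tx":0,"ty":0,"tz":0,"ax":0,"ay":0,"az":0},
  {"tx":0,"ty":0,"tz":-1,"ax":0,"ay":0,"az":0},
  {"tx":0,"ty":0,"tz":-1,"ax":0,"ay":0,"az":0},
  {"tx":0,"ty":0,"tz":-1,"ax":0,"ay":0,"az":0},
  {"tx":0,"ty":0,"tz":0,"ax":0,"ay":0,"az":0},
], jaw=0.45)

```text
time_s: 17.0
ee_pos: [0.6082, -0.0751, 0.3865]
eef_rot: [3.141, -0.004, -0.015]
force: [0.1, -0.3, -1.2]
grip_width: 0.0516
grip_force: 0.0
```

```bash
python3 -c "
from h import *
go(.4450,-.0225,.2,.24)"
```

```text
t17.00 grasp [ 0.6082 -0.0751  0.2065] rpy [ 3.1409 -0.004  -0.0147] az tot -2.92 tx -4.87 ty -3.00 tz 0.22
```

>>> apply_moves([
  {"tx":0,"ty":0,"tz":0,"ax":0,"ay":0,"az":-0.97},
  {"tx":0,"ty":0,"tz":0,"ax":0,"ay":0,"az":-0.97},
  {"tx":0,"ty":0,"tz":0,"ax":0,"ay":0,"az":-0.97},
  {"tx":-0.97,"ty":-0.6,"tz":0,"ax":0,"ay":0,"az":0},
  {"tx":-0.97,"ty":-0.6,"tz":0,"ax":0,"ay":0,"az":0},
  {"tx":-0.97,"ty":-0.6,"tz":0,"ax":0,"ay":0,"az":0},
  {"tx":-0.97,"ty":-0.6,"tz":0,"ax":0,"ay":0,"az":0},
  {"tx":-0.97,"ty":-0.6,"tz":0,"ax":0,"ay":0,"az":0},
  {"tx":0,"ty":0,"tz":0,"ax":0,"ay":0,"az":0},
], jaw=0.2)

```text
time_s: 18.12
ee_pos: [0.4442, -0.0217, 0.3836]
eef_rot: [-3.141, 0.001, 0.24]
force: [-0.1, -0.9, 0.1]
grip_width: 0.075
grip_force: 0.0
```

```bash
python3 -c "
from h import *
go(.4450,-.0225,.102,.24)
o,w=wrist();pickle.dump(w,open('w7.pkl','wb'));print(proj(w,[[.445,-.0225,.114]]))
cv2.imwrite('pics/w7.png',w['pixels'][:,:,::-1])"
```

```text
t18.12 grasp [ 0.4442 -0.0217  0.2036] rpy [-3.1413e+00  8.0000e-04  2.3970e-01] az tot -0.00 tx 0.02 ty 0.03 tz 3.39
[[321.4612612  256.76401236]]
```

View pics/w7.png

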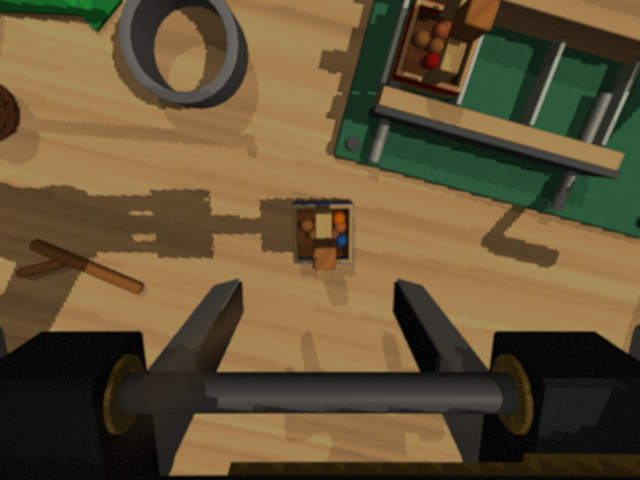

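The blue grip is at (325,257), as predicted, and red stands in its bay. Grasping blue.

>>> apply_moves([
  {"tx":0.05,"ty":0.07,"tz":0.85,"ax":0,"ay":0,"az":0},
  {"tx":0,"ty":0,"tz":0.85,"ax":0,"ay":0,"az":0},
  {"tx":0,"ty":0,"tz":0.85,"ax":0,"ay":0,"az":0},
  {"tx":0,"ty":0,"tz":0.85,"ax":0,"ay":0,"az":0},
  {"tx":0,"ty":0,"tz":0,"ax":0,"ay":0,"az":0},
])

```text
time_s: 18.8
ee_pos: [0.4477, -0.024, 0.2804]
eef_rot: [-3.14, 0.004, 0.239]
force: [0.5, 0.2, 0.1]
grip_width: 0.0754
grip_force: 0.0
```

>>> apply_moves([
  {"tx":0,"ty":0,"tz":0,"ax":0,"ay":0,"az":0},
  {"tx":0,"ty":0,"tz":0,"ax":0,"ay":0,"az":0},
  {"tx":0,"ty":0,"tz":0,"ax":0,"ay":0,"az":0},
  {"tx":0,"ty":0,"tz":0,"ax":0,"ay":0,"az":0},
  {"tx":0,"ty":0,"tz":0,"ax":0,"ay":0,"az":0},
  {"tx":0,"ty":0,"tz":0,"ax":0,"ay":0,"az":0},
  {"tx":0,"ty":0,"tz":0,"ax":0,"ay":0,"az":0},
  {"tx":0,"ty":0,"tz":0,"ax":0,"ay":0,"az":0},
], jaw=1, force=20)

```text
time_s: 19.8
ee_pos: [0.4474, -0.0238, 0.2822]
eef_rot: [-3.142, 0.0, 0.239]
force: [-0.1, 0.7, -0.9]
grip_width: 0.0155
grip_force: 20.0
```

```bash
python3 -c "
from h import *
go(.6075,-.139,.2,-.015)"
```

```text
t19.80 grasp [ 0.4474 -0.0238  0.1022] rpy [-3.1415e+00  2.0000e-04  2.3920e-01] az tot 2.91 tx 5.39 ty 3.76 tz -3.26
```

>>> apply_moves([
  {"tx":0,"ty":0,"tz":-1,"ax":0,"ay":0,"az":0},
  {"tx":0,"ty":0,"tz":-1,"ax":0,"ay":0,"az":0.97},
  {"tx":0,"ty":0,"tz":-1,"ax":0,"ay":0,"az":0.97},
  {"tx":0,"ty":0,"tz":0,"ax":0,"ay":0,"az":0.97},
  {"tx":0.9,"ty":0.627,"tz":0,"ax":0,"ay":0,"az":0},
  {"tx":0.9,"ty":0.627,"tz":0,"ax":0,"ay":0,"az":0},
  {"tx":0.9,"ty":0.627,"tz":0,"ax":0,"ay":0,"az":0},
  {"tx":0.9,"ty":0.627,"tz":0,"ax":0,"ay":0,"az":0},
  {"tx":0.9,"ty":0.627,"tz":0,"ax":0,"ay":0,"az":0},
  {"tx":0.95,"ty":0.627,"tz":0,"ax":0,"ay":0,"az":0},
  {"tx":0,"ty":0,"tz":0,"ax":0,"ay":0,"az":0},
  {"tx":0,"ty":0,"tz":0,"ax":0,"ay":0,"az":0},
])

```text
time_s: 21.3
ee_pos: [0.609, -0.1388, 0.3719]
eef_rot: [-3.141, 0.001, -0.015]
force: [-0.0, -1.3, -0.4]
grip_width: 0.0156
grip_force: 20.0
```

>>> apply_moves([
  {"tx":0,"ty":0,"tz":0.5,"ax":0,"ay":0,"az":0},
  {"tx":0,"ty":0,"tz":0.5,"ax":0,"ay":0,"az":0},
  {"tx":0,"ty":0,"tz":0.5,"ax":0,"ay":0,"az":0},
  {"tx":0,"ty":0,"tz":0.5,"ax":0,"ay":0,"az":0},
  {"tx":0,"ty":0,"tz":0.25,"ax":0,"ay":0,"az":0},
  {"tx":0,"ty":0,"tz":0.25,"ax":0,"ay":0,"az":0},
  {"tx":0,"ty":0,"tz":0.1,"ax":0,"ay":0,"az":0},
  {"tx":0,"ty":0,"tz":0,"ax":0,"ay":0,"az":0},
])

```text
time_s: 22.3
ee_pos: [0.6093, -0.1391, 0.2945]
eef_rot: [3.141, -0.001, -0.015]
force: [-0.6, -0.5, -0.7]
grip_width: 0.0161
grip_force: 20.0
```

>>> apply_moves([
  {"tx":0,"ty":0,"tz":0,"ax":0,"ay":0,"az":0},
  {"tx":0,"ty":0,"tz":0,"ax":0,"ay":0,"az":0},
  {"tx":0,"ty":0,"tz":0,"ax":0,"ay":0,"az":0},
  {"tx":0,"ty":0,"tz":0,"ax":0,"ay":0,"az":0},
  {"tx":0,"ty":0,"tz":0,"ax":0,"ay":0,"az":0},
  {"tx":0,"ty":0,"tz":-1,"ax":0,"ay":0,"az":0},
  {"tx":0,"ty":0,"tz":-1,"ax":0,"ay":0,"az":0},
  {"tx":0,"ty":0,"tz":-1,"ax":0,"ay":0,"az":0},
  {"tx":0,"ty":0,"tz":-1,"ax":0,"ay":0,"az":0},
  {"tx":0,"ty":0,"tz":-1,"ax":0,"ay":0,"az":0},
  {"tx":0,"ty":0,"tz":0,"ax":0,"ay":0,"az":0},
], jaw=0.45)

```text
time_s: 23.68
ee_pos: [0.6091, -0.139, 0.4465]
eef_rot: [3.141, -0.004, -0.015]
force: [-0.1, 0.1, -0.7]
grip_width: 0.0516
grip_force: 0.0
```

```bash
python3 -c "
from h import *
from station import camera
go(.496,-.3456,.26,1.556)
c=pickle.load(open('top.pkl','rb'));s=pickle.load(open('scene.pkl','rb'))
print('tin',at(c,(493,276),.10),at(s,(136,268),0), at(s,(134,238),.1))
im=cv2.resize(c['pixels'][230:310,440:540],(500,400),interpolation=cv2.INTER_CUBIC)
w=wrist()[1];pickle.dump(w,open('w8.pkl','wb'))
cv2.imwrite('pics/w8.png',np.hstack([cv2.resize(im,(300,240)),cv2.resize(w['pixels'],(320,240))])[:,:,::-1])"
```

```text
t23.68 grasp [ 0.6091 -0.139   0.2665] rpy [ 3.1405 -0.004  -0.0148] az tot -18.00 tx -6.94 ty -3.67 tz 0.22
tin [ 0.45534506 -0.45362676  0.1       ] [ 0.45874239 -0.47662271  0.        ] [ 0.47492692 -0.45793478  0.1       ]
```

View pics/w8.png

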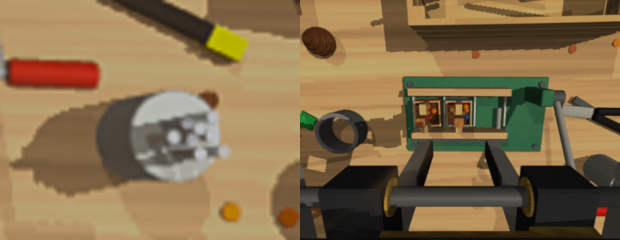

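Both baskets stand in the middle and left bays (inset 430,112 and 458,112), and the tin is clear of the gripper. Now to the lever.

>>> apply_moves([
  {"tx":0,"ty":0,"tz":0,"ax":0,"ay":0,"az":-1},
  {"tx":0,"ty":0,"tz":0,"ax":0,"ay":0,"az":-1},
  {"tx":0,"ty":0,"tz":0,"ax":0,"ay":0,"az":-1},
  {"tx":0,"ty":0,"tz":0,"ax":0,"ay":0,"az":-1},
  {"tx":0,"ty":0,"tz":0,"ax":0,"ay":0,"az":-1},
  {"tx":0,"ty":0,"tz":0,"ax":0,"ay":0,"az":-1},
  {"tx":0,"ty":0,"tz":0,"ax":0,"ay":0,"az":-1},
  {"tx":0,"ty":0,"tz":0,"ax":0,"ay":0,"az":-1},
  {"tx":0,"ty":0,"tz":0,"ax":0,"ay":0,"az":-1},
  {"tx":0,"ty":0,"tz":0,"ax":0,"ay":0,"az":-1},
  {"tx":0,"ty":0,"tz":0,"ax":0,"ay":0,"az":-1},
  {"tx":0,"ty":0,"tz":0,"ax":0,"ay":0,"az":-1},
])

```text
time_s: 25.22
ee_pos: [0.6093, -0.1391, 0.4424]
eef_rot: [-3.139, 0.001, 1.035]
force: [0.1, 0.3, 0.1]
grip_width: 0.0513
grip_force: 0.0
```

>>> apply_moves([
  {"tx":0,"ty":0,"tz":0,"ax":0,"ay":0,"az":-1},
  {"tx":0,"ty":0,"tz":0,"ax":0,"ay":0,"az":-1},
  {"tx":0,"ty":0,"tz":0,"ax":0,"ay":0,"az":-1},
  {"tx":0,"ty":0,"tz":0,"ax":0,"ay":0,"az":-1},
  {"tx":0,"ty":0,"tz":0,"ax":0,"ay":0,"az":-1},
  {"tx":0,"ty":0,"tz":0,"ax":0,"ay":0,"az":-1},
  {"tx":-1,"ty":-0.53,"tz":0,"ax":0,"ay":0,"az":0},
  {"tx":-1,"ty":-0.53,"tz":0,"ax":0,"ay":0,"az":0},
  {"tx":-1,"ty":-0.53,"tz":0,"ax":0,"ay":0,"az":0},
  {"tx":-1,"ty":-0.53,"tz":0,"ax":0,"ay":0,"az":0},
  {"tx":-1,"ty":-0.53,"tz":0,"ax":0,"ay":0,"az":0},
  {"tx":-1,"ty":-0.53,"tz":0,"ax":0,"ay":0,"az":0},
])

```text
time_s: 26.72
ee_pos: [0.5106, -0.3186, 0.4425]
eef_rot: [-3.14, -0.001, 1.556]
force: [0.8, -0.6, -0.1]
grip_width: 0.0518
grip_force: 0.0
```

>>> apply_moves([
  {"tx":-0.9,"ty":-0.5,"tz":0,"ax":0,"ay":0,"az":0},
  {"tx":0,"ty":0,"tz":0,"ax":0,"ay":0,"az":0},
  {"tx":0,"ty":0,"tz":0,"ax":0,"ay":0,"az":0},
])

```text
time_s: 27.1
ee_pos: [0.4961, -0.344, 0.4433]
eef_rot: [-3.141, -0.001, 1.556]
force: [-0.1, 0.2, 0.8]
grip_width: 0.0517
grip_force: 0.0
```

```bash
python3 -c "
from h import *
from station import camera
go(.496,-.3446,.192,1.556)
t=camera('top');pickle.dump(t,open('top2.pkl','wb'))
w=wrist()[1];pickle.dump(w,open('w9.pkl','wb'));print(proj(w,[[.496,-.315,.194],[.4955,-.376,.194]]))
cv2.imwrite('pics/w9.png',np.hstack([cv2.resize(w['pixels'],(400,300)),cv2.resize(t['pixels'][170:275,290:430],(400,300),interpolation=cv2.INTER_CUBIC)])[:,:,::-1])"
```

```text
t27.10 grasp [ 0.4961 -0.344   0.2633] rpy [-3.1406e+00 -1.0000e-03  1.5562e+00] az tot 0.00 tx -0.02 ty -0.00 tz 2.38
[[316.55403699 223.74974574]
 [317.17993239 315.75443006]]
```

View pics/w9.png

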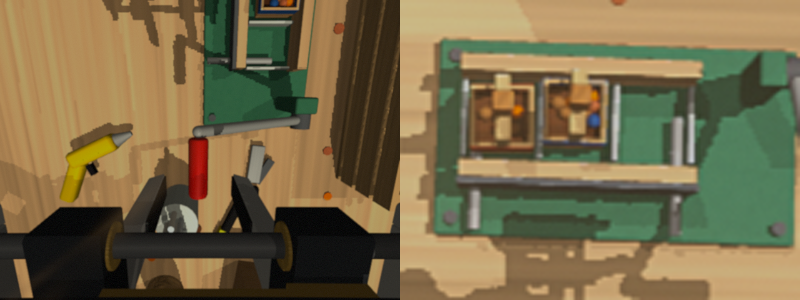

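The grip is centred between the fingers (198 in the left panel) and both baskets sit square in their bays. I'll push the grip down from above with shut, flat fingertips following the arc.

>>> apply_moves([
  {"tx":0,"ty":0,"tz":0,"ax":0,"ay":0,"az":0},
  {"tx":0,"ty":0,"tz":0,"ax":0,"ay":0,"az":0},
  {"tx":0,"ty":0,"tz":0,"ax":0,"ay":0,"az":0},
  {"tx":0,"ty":0,"tz":0,"ax":0,"ay":0,"az":0},
  {"tx":0,"ty":0,"tz":0,"ax":0,"ay":0,"az":0},
  {"tx":0,"ty":0,"tz":0,"ax":0,"ay":0,"az":0},
  {"tx":0,"ty":0,"tz":0.4,"ax":0,"ay":0,"az":0},
  {"tx":0,"ty":0,"tz":0.4,"ax":0,"ay":0,"az":0},
  {"tx":0,"ty":0,"tz":0.4,"ax":0,"ay":0,"az":0},
  {"tx":0,"ty":0,"tz":0.1,"ax":0,"ay":0,"az":0},
  {"tx":0,"ty":0,"tz":0,"ax":0,"ay":0,"az":0},
], jaw=1, force=20)

```text
time_s: 28.58
ee_pos: [0.4958, -0.3444, 0.4051]
eef_rot: [-3.141, -0.0, 1.556]
force: [0.6, 0.1, 0.6]
grip_width: 0.0001
grip_force: 0.0
```

>>> apply_moves([
  {"tx":0,"ty":-0.313,"tz":0.51,"ax":0,"ay":0,"az":0},
  {"tx":0,"ty":0,"tz":0,"ax":0,"ay":0,"az":0},
])

```text
time_s: 28.82
ee_pos: [0.4859, -0.3444, 0.3903]
eef_rot: [-3.141, 0.001, 1.556]
force: [-3.8, 0.3, 4.1]
grip_width: 0.0003
grip_force: 2.4
```

```bash
cat >> h.py <<'E'
def lever():
    """fit lever angle down from rest, from red grip pixels in scene view"""
    from station import camera
    s=camera("scene");I=s["pixels"].astype(int)
    def cen(I):
        m=(I[...,0]>110)&(I[...,1]<60)&(I[...,2]<60); m[:, 260:]=0; m[:150]=0; m[330:]=0
        v,u=np.nonzero(m); return u.mean(),v.mean(),len(u),u.min(),u.max(),v.min(),v.max()
    r=cen(I); best=[]
    for j in np.arange(-.05,.9,.01):
        t=.65-j; P=proj(s,[[.639-.18*np.cos(t),-.3456,.085+.18*np.sin(t)]])[0]
        best.append((np.hypot(*(P-r[:2])),j))
    print("red",np.round(r,1),"lever fit (err,j)",np.round(min(best),3)); return s
E
python3 - <<'E'
from h import *
import station
s0=pickle.load(open('scene.pkl','rb'))
cam=station.camera
station.camera=lambda n:s0
lever(); station.camera=cam
s=lever();pickle.dump(s,open('s1.pkl','wb'))
E
```

```text
red [166.2 212.3 195.   26.  192.  167.  322. ] lever fit (err,j) [12.47 -0.05]
red [166.1 210.1 178.    9.  193.  168.  322. ] lever fit (err,j) [11.474 -0.05 ]
```

```bash
sed -i 's/m\[:, 260:\]=0; m\[:150\]=0; m\[330:\]=0/m[:,215:]=0; m[:,:158]=0; m[:192]=0; m[300:]=0/' h.py
python3 - <<'E'
from h import *
import station
s0=pickle.load(open('scene.pkl','rb'));s1=pickle.load(open('s1.pkl','rb'))
for s in (s0,s1):
    station.camera=lambda n:s
    lever()
for j in (0,.1,.2,.4,.8):
    t=.65-j;print(j,proj(s0,[[.639-.18*np.cos(t),-.3456,.085+.18*np.sin(t)]])[0])
E
```

```text
red [178.  206.5 174.  164.  192.  203.  209. ] lever fit (err,j) [0.509 0.   ]
red [180.5 209.2 159.  166.  193.  206.  213. ] lever fit (err,j) [1.316 0.1  ]
0 [177.5987617  206.79356363]
0.1 [179.42495592 209.9020599 ]
0.2 [181.1522758 213.7007298]
0.4 [184.27484241 223.13408394]
0.8 [189.01973729 247.76168561]
```

>>> apply_moves([
  {"tx":0,"ty":-0.3,"tz":0.51,"ax":0,"ay":0,"az":0},
  {"tx":0,"ty":-0.205,"tz":0.56,"ax":0,"ay":0,"az":0},
  {"tx":0,"ty":-0.205,"tz":0.56,"ax":0,"ay":0,"az":0},
  {"tx":0,"ty":-0.09,"tz":0.59,"ax":0,"ay":0,"az":0},
  {"tx":0,"ty":0,"tz":0,"ax":0,"ay":0,"az":0},
])

```text
time_s: 29.5
ee_pos: [0.4623, -0.3442, 0.3235]
eef_rot: [-3.141, 0.0, 1.556]
force: [-5.2, -0.5, 6.5]
grip_width: 0.0005
grip_force: 3.3
```

```bash
python3 -c "
from h import *
lever();go(.461,-.3446,.087,1.556)"
```

```text
red [185.6 227.4 124.  173.  198.  224.  231. ] lever fit (err,j) [0.237 0.48 ]
t29.55 grasp [ 0.4625 -0.3441  0.1442] rpy [3.1415e+00 6.0000e-04 1.5559e+00] az tot -0.00 tx -0.02 ty -0.05 tz 1.91
```

>>> apply_moves([
  {"tx":0,"ty":-0.06,"tz":0.6,"ax":0,"ay":0,"az":0},
  {"tx":0,"ty":0,"tz":0.6,"ax":0,"ay":0,"az":0},
  {"tx":0,"ty":0.03,"tz":0.5,"ax":0,"ay":0,"az":0},
  {"tx":0,"ty":0.02,"tz":0.25,"ax":0,"ay":0,"az":0},
  {"tx":0,"ty":0,"tz":0,"ax":0,"ay":0,"az":0},
  {"tx":0,"ty":0,"tz":0,"ax":0,"ay":0,"az":0},
])

```text
time_s: 30.3
ee_pos: [0.4623, -0.3443, 0.267]
eef_rot: [3.141, 0.002, 1.556]
force: [-8.9, 0.9, 15.1]
grip_width: 0.0007
grip_force: 7.6
```

```bash
python3 -c "
from h import *
lever();go(.461,-.3446,.087,1.556)"
```

```text
red [189.2 247.4 107.  177.  202.  245.  250. ] lever fit (err,j) [0.401 0.8  ]
t30.35 grasp [ 0.4624 -0.3443  0.087 ] rpy [3.1407e+00 1.6000e-03 1.5561e+00] az tot 0.00 tx -0.01 ty -0.05 tz -0.00
```

>>> apply_moves([
  {"tx":0,"ty":-0.015,"tz":-0.3,"ax":0,"ay":0,"az":0},
  {"tx":0,"ty":-0.015,"tz":-0.3,"ax":0,"ay":0,"az":0},
  {"tx":0,"ty":-0.015,"tz":-0.3,"ax":0,"ay":0,"az":0},
  {"tx":0,"ty":-0.015,"tz":-0.3,"ax":0,"ay":0,"az":0},
  {"tx":0,"ty":0.045,"tz":-0.3,"ax":0,"ay":0,"az":0},
  {"tx":0,"ty":0.045,"tz":-0.3,"ax":0,"ay":0,"az":0},
  {"tx":0,"ty":0.045,"tz":-0.3,"ax":0,"ay":0,"az":0},
  {"tx":0,"ty":0.045,"tz":-0.3,"ax":0,"ay":0,"az":0},
  {"tx":0,"ty":0.1,"tz":-0.28,"ax":0,"ay":0,"az":0},
  {"tx":0,"ty":0.1,"tz":-0.28,"ax":0,"ay":0,"az":0},
])

```text
time_s: 31.6
ee_pos: [0.4718, -0.3441, 0.354]
eef_rot: [-3.141, -0.0, 1.556]
force: [2.4, -0.2, 3.1]
grip_width: 0.0006
grip_force: 1.4
```

```bash
python3 -c "
from h import *
lever();go(.496,-.3446,.223,1.556)"
```

```text
red [181.7 218.3 108.  169.  196.  216.  221. ] lever fit (err,j) [1.065 0.3  ]
t31.65 grasp [ 0.4722 -0.344   0.1752] rpy [3.1409e+00 4.0000e-04 1.5562e+00] az tot 0.00 tx -0.01 ty 0.79 tz -1.59
```

>>> apply_moves([
  {"tx":0,"ty":0.11,"tz":-0.25,"ax":0,"ay":0,"az":0},
  {"tx":0,"ty":0.12,"tz":-0.25,"ax":0,"ay":0,"az":0},
  {"tx":0,"ty":0.13,"tz":-0.25,"ax":0,"ay":0,"az":0},
  {"tx":0,"ty":0.14,"tz":-0.25,"ax":0,"ay":0,"az":0},
  {"tx":0,"ty":0.15,"tz":-0.25,"ax":0,"ay":0,"az":0},
  {"tx":0,"ty":0.1,"tz":-0.2,"ax":0,"ay":0,"az":0},
  {"tx":0,"ty":0,"tz":-0.25,"ax":0,"ay":0,"az":0},
  {"tx":0,"ty":0,"tz":-0.3,"ax":0,"ay":0,"az":0},
  {"tx":0,"ty":0,"tz":-1,"ax":0,"ay":0,"az":0},
  {"tx":0,"ty":0,"tz":-1,"ax":0,"ay":0,"az":0},
  {"tx":0,"ty":0,"tz":0,"ax":0,"ay":0,"az":0},
  {"tx":0,"ty":0,"tz":0,"ax":0,"ay":0,"az":0},
])

```text
time_s: 33.15
ee_pos: [0.4941, -0.3444, 0.4727]
eef_rot: [-3.141, -0.001, 1.556]
force: [-0.4, 0.4, -1.0]
grip_width: 0.0005
grip_force: 0.0
```

```bash
python3 -c "
from h import *
from station import camera
lever();go(.613,-.139,.25,-.015)
t=camera('top');pickle.dump(t,open('top3.pkl','wb'));a=pickle.load(open('top2.pkl','rb'))
A=t['pixels'][185:245,300:400].astype(float);B=a['pixels'][185:245,300:400].astype(float)
# image shift of each basket region between before/after press
for n,(u0,u1) in {'red':(311,336),'blue':(339,366)}.items():
    tpl=a['pixels'][194:224,u0:u1];R=cv2.matchTemplate(t['pixels'][180:240,u0-12:u1+12],tpl,cv2.TM_CCOEFF_NORMED)
    _,v,_,l=cv2.minMaxLoc(R);print(n,v,np.array(l)-[12,14],'px shift')
for n,X in (('red',(.609,-.075,.126)),('blue',(.609,-.139,.126))): print(n,proj(t,[X]))
"
```

```text
red [177.8 206.5 172.  164.  192.  204.  209. ] lever fit (err,j) [0.378 0.   ]
t33.20 grasp [ 0.4942 -0.3444  0.2924] rpy [-3.1400e+00 -1.2000e-03  1.5559e+00] az tot 18.00 tx 3.86 ty -6.91 tz 1.41
red 0.5914040803909302 [ 0 -4] px shift
blue 0.9246616363525391 [ 0 -1] px shift
red [[325.66259468 202.9847062 ]]
blue [[354.69823528 203.51739488]]
```

```bash
python3 -c "
from h import *
t=pickle.load(open('top3.pkl','rb'));a=pickle.load(open('top2.pkl','rb'))
d=np.abs(t['pixels'].astype(int)-a['pixels'].astype(int)).sum(2)
for v in range(188,232,2): print(v,' '.join('%3d'%d[v:v+2,u:u+4].mean() for u in range(300,400,4)))
tpl=a['pixels'][199:216,314:336];R=cv2.matchTemplate(t['pixels'][180:260,290:400],tpl,cv2.TM_CCOEFF_NORMED)
_,v,_,l=cv2.minMaxLoc(R);print(v,np.array(l)+[290,180]-[314,199])
"
```

```text
188   2   2   2   1   1   2   2   2   2   2   1   3   1   1   2   2   2   1   1   2   1   2   1   1   1
190   1   2   2   2   2   1   1   1   1   1   2   1   3   1   1   1   1   2   1   1   1   1   2   1   1
192   1   2   2   1   2   6  14   6   2   1   2   1  11   7   1   2   1   1   2   1   1   1   2   1   2
194   1   2   3   4  29  27 131  49  10   6   6   3  28   6   5   4   1   1   1   1   1   2   1   0   1
196   2   3   2  55 140  88  74 120 152  71  84  49  24  10  85  66   3   2   2   2   1   2   1   2   2
198   2   2  10 127  99  79 127  65  65  87 164 133  73  64 120  48   2   3   2   3   2   3   3   2   3
200   2  20  24 164 151 100  83 108 171  47  11  37  14   7  60   3   2   2   2   2   2   2   3   2   3
202   5  57  12  30  88  57  21  41  60  36  19  52  10   8  21   2   2   1   1   2   1   2   2   3   3
204   9  53   2  19  46 116 178 157 107  50  14  31  55  90  56   3   2   2   2   1   1   2   2   1   4
206  43  22   1  19  35  85 131 113  64  48  19  56  44  66  31   3   2   1   1   1   1   2   1   3   1
208  19   1   2   8  51 105 246 165  66  49   4  23  81 122 
[... 514 characters left out ...]
4 100 161  69   1   1   1   2   2   2   1   2   2
220   4   1   2  36 120 117  40 152 155  31  28  35  44  37  42  27   2   2   2   1   2   1   2   2   2
222   5   3  22  88 227  74  56  41  40  65  12  19  19  67  45   3   1   2   2   1   1   1   1   1   2
224  17  38   9  30 104  66  44   6   4  30  26  14  40   8   2   2   1   2   2   1   2   0   2   2   1
226  31  93  51   3   6   5  19  19  12   3   2   2   3   3   1   2   2   2   1   2   1   1   1   2   1
228  16  41   9   1   1   2   9  47  47  21   2   2   2  19  23  15   1   1   1   1   1   1   1   2   2
230   2   3   2   1   2   2   3  41  39  20   2   2   1   1   2   1   2   2   1   1   1   1   2   1   1
0.8591827154159546 [ 0 -4]
```

The lever is back at rest (fit j=0). The baskets were pressed against the fence without sideways shift. Going to fetch red.

>>> apply_moves([
  {"tx":0,"ty":0,"tz":0,"ax":0,"ay":0,"az":1},
  {"tx":0,"ty":0,"tz":0,"ax":0,"ay":0,"az":1},
  {"tx":0,"ty":0,"tz":0,"ax":0,"ay":0,"az":1},
  {"tx":0,"ty":0,"tz":0,"ax":0,"ay":0,"az":1},
  {"tx":0,"ty":0,"tz":0,"ax":0,"ay":0,"az":1},
  {"tx":0,"ty":0,"tz":0,"ax":0,"ay":0,"az":1},
  {"tx":0,"ty":0,"tz":0,"ax":0,"ay":0,"az":1},
  {"tx":0,"ty":0,"tz":0,"ax":0,"ay":0,"az":1},
  {"tx":0,"ty":0,"tz":0,"ax":0,"ay":0,"az":1},
  {"tx":0,"ty":0,"tz":0,"ax":0,"ay":0,"az":1},
  {"tx":0,"ty":0,"tz":0,"ax":0,"ay":0,"az":1},
  {"tx":0,"ty":0,"tz":0,"ax":0,"ay":0,"az":1},
], jaw=0.45)

```text
time_s: 34.75
ee_pos: [0.4943, -0.3444, 0.4726]
eef_rot: [-3.14, 0.001, 0.506]
force: [0.3, -0.7, 0.4]
grip_width: 0.0519
grip_force: 0.0
```

>>> apply_moves([
  {"tx":0,"ty":0,"tz":0,"ax":0,"ay":0,"az":1},
  {"tx":0,"ty":0,"tz":0,"ax":0,"ay":0,"az":1},
  {"tx":0,"ty":0,"tz":0,"ax":0,"ay":0,"az":1},
  {"tx":0,"ty":0,"tz":0,"ax":0,"ay":0,"az":1},
  {"tx":0,"ty":0,"tz":0,"ax":0,"ay":0,"az":1},
  {"tx":0,"ty":0,"tz":0,"ax":0,"ay":0,"az":1},
  {"tx":0.43,"ty":-1,"tz":0,"ax":0,"ay":0,"az":0},
  {"tx":0.43,"ty":-1,"tz":0,"ax":0,"ay":0,"az":0},
  {"tx":0.43,"ty":-1,"tz":0,"ax":0,"ay":0,"az":0},
  {"tx":0.43,"ty":-1,"tz":0,"ax":0,"ay":0,"az":0},
  {"tx":0.43,"ty":-1,"tz":0,"ax":0,"ay":0,"az":0},
  {"tx":0.43,"ty":-1,"tz":0,"ax":0,"ay":0,"az":0},
])

```text
time_s: 36.25
ee_pos: [0.5747, -0.1646, 0.4727]
eef_rot: [-3.141, 0.001, -0.015]
force: [-0.7, -0.2, -0.3]
grip_width: 0.0518
grip_force: 0.0
```

>>> apply_moves([
  {"tx":0.43,"ty":-1,"tz":0,"ax":0,"ay":0,"az":0},
  {"tx":0.43,"ty":-1,"tz":0,"ax":0,"ay":0,"az":0},
  {"tx":0.43,"ty":-1,"tz":0,"ax":0,"ay":0,"az":0},
  {"tx":0,"ty":0,"tz":1,"ax":0,"ay":0,"az":0},
  {"tx":0,"ty":0,"tz":1,"ax":0,"ay":0,"az":0},
  {"tx":0,"ty":0,"tz":0,"ax":0,"ay":0,"az":0},
  {"tx":0,"ty":0,"tz":0,"ax":0,"ay":0,"az":0},
])

```text
time_s: 37.12
ee_pos: [0.6144, -0.0762, 0.4147]
eef_rot: [3.141, -0.001, -0.015]
force: [0.4, -0.4, -0.7]
grip_width: 0.0518
grip_force: 0.0
```

```bash
python3 -c "
from h import *
go(.614,-.0755,.114,-.015)
w=wrist()[1];pickle.dump(w,open('w10.pkl','wb'));print(proj(w,[[.614,-.0755,.126],[.6125,-.139,.126]]))
cv2.imwrite('pics/w10.png',w['pixels'][:,:,::-1])
# grip-top like pixels: compare colour to that in w7 at blue grip (325,257)
w7=pickle.load(open('w7.pkl','rb'))['pixels'];print(w7[255:260,322:329].reshape(-1,3).mean(0))
P=w['pixels'];print(P[200:300:6,312:340:6].tolist())"
```

```text
t37.12 grasp [ 0.6144 -0.0762  0.2347] rpy [ 3.1414e+00 -1.0000e-03 -1.4900e-02] az tot 0.00 tx -0.01 ty -0.02 tz 4.02
[[318.80798781 250.94820645]
 [405.94224542 251.67311651]]
[135.37142857  82.4         37.8       ]
[[[101, 74, 40], [81, 56, 33], [99, 61, 37], [129, 88, 52], [121, 90, 52]], [[76, 56, 32], [87, 66, 39], [90, 70, 41], [72, 39, 21], [70, 39, 20]], [[167, 135, 80], [189, 154, 90], [191, 156, 92], [71, 41, 21], [83, 47, 25]], [[168, 136, 80], [189, 153, 89], [189, 154, 89], [137, 58, 0], [134, 62, 6]], [[164, 133, 76], [188, 152, 89], [191, 154, 91], [172, 77, 7], [168, 74, 0]], [[144, 114, 66], [165, 131, 77], [165, 131, 75], [59, 33, 16], [38, 17, 8]], [[65, 41, 21], [68, 43, 22], [65, 39, 17], [60, 37, 13], [35, 19, 7]], [[160, 98, 47], [162, 99, 48], [154, 94, 45], [80, 47, 19], [27, 16, 5]], [[165, 102, 48], [151, 93, 44], [167, 102, 47], [79, 46, 21], [33, 19, 9]], [[150, 92, 42], [161, 100, 49], [169, 102, 48], [142, 100, 57], [151, 111, 66]], [[148, 113, 64], [155, 113, 65], [160, 116, 67], [47, 89, 60], [40, 79, 52]], [[167, 129, 76], [173, 134, 79], [166, 126, 74], [58, 52, 32], [54, 50, 31]], [[83, 62, 37], [82, 61, 37], [70, 53, 33], [65, 49, 30], [66, 50, 32]], [[156, 119, 75], [156, 119, 75], [144, 110, 69], [130, 100, 62], [129, 98, 59]], [[188, 145, 91], [188, 146, 93], [190, 147, 93], [190, 150, 95], [190, 150, 95]], [[178, 143, 88], [179, 145, 89], [180, 143, 91], [179, 144, 91], [181, 144, 92]], [[77, 76, 71], [75, 74, 69], [75, 74, 69], [75, 74, 69], [73, 71, 67]]]
```

The grip-top colour sits at about (320,249) and the prediction was (319,251). Grasping red.

>>> apply_moves([
  {"tx":0,"ty":0,"tz":0.8,"ax":0,"ay":0,"az":0},
  {"tx":0,"ty":0,"tz":0.8,"ax":0,"ay":0,"az":0},
  {"tx":0,"ty":0,"tz":0.8,"ax":0,"ay":0,"az":0},
  {"tx":0,"ty":0,"tz":0.8,"ax":0,"ay":0,"az":0},
  {"tx":0,"ty":0,"tz":0.8,"ax":0,"ay":0,"az":0},
  {"tx":0,"ty":0,"tz":0,"ax":0,"ay":0,"az":0},
])

```text
time_s: 37.92
ee_pos: [0.6143, -0.0762, 0.2932]
eef_rot: [-3.141, 0.002, -0.015]
force: [-0.2, 0.5, 0.8]
grip_width: 0.0518
grip_force: 0.0
```

>>> apply_moves([
  {"tx":0,"ty":0,"tz":0,"ax":0,"ay":0,"az":0},
  {"tx":0,"ty":0,"tz":0,"ax":0,"ay":0,"az":0},
  {"tx":0,"ty":0,"tz":0,"ax":0,"ay":0,"az":0},
  {"tx":0,"ty":0,"tz":0,"ax":0,"ay":0,"az":0},
  {"tx":0,"ty":0,"tz":0,"ax":0,"ay":0,"az":0},
  {"tx":0,"ty":0,"tz":0,"ax":0,"ay":0,"az":0},
], jaw=1, force=20)

```text
time_s: 38.67
ee_pos: [0.6143, -0.0762, 0.2939]
eef_rot: [3.141, -0.0, -0.015]
force: [-1.4, -0.5, 2.8]
grip_width: 0.0161
grip_force: 20.0
```

>>> apply_moves([
  {"tx":0,"ty":0,"tz":-0.5,"ax":0,"ay":0,"az":0},
  {"tx":0,"ty":0,"tz":-1,"ax":0,"ay":0,"az":0},
  {"tx":0,"ty":0,"tz":-1,"ax":0,"ay":0,"az":0},
  {"tx":0,"ty":0,"tz":-0.4,"ax":0,"ay":0,"az":0},
  {"tx":0,"ty":0,"tz":0,"ax":0,"ay":0,"az":0},
])

```text
time_s: 39.3
ee_pos: [0.6142, -0.0761, 0.3811]
eef_rot: [3.141, -0.001, -0.015]
force: [0.1, -0.2, -1.0]
grip_width: 0.0159
grip_force: 20.0
```

```bash
python3 -c "
from h import *
go(.6093,.0256,.201,.176)"
```

```text
t39.30 grasp [ 0.6142 -0.0761  0.2011] rpy [ 3.1415e+00 -9.0000e-04 -1.4800e-02] az tot -2.19 tx 0.43 ty -3.37 tz 0.00
```

>>> apply_moves([
  {"tx":0,"ty":0,"tz":0,"ax":0,"ay":0,"az":-0.73},
  {"tx":0,"ty":0,"tz":0,"ax":0,"ay":0,"az":-0.73},
  {"tx":0,"ty":0,"tz":0,"ax":0,"ay":0,"az":-0.73},
  {"tx":0.107,"ty":-0.84,"tz":0,"ax":0,"ay":0,"az":0},
  {"tx":0.107,"ty":-0.84,"tz":0,"ax":0,"ay":0,"az":0},
  {"tx":0.107,"ty":-0.84,"tz":0,"ax":0,"ay":0,"az":0},
  {"tx":0.107,"ty":-0.84,"tz":0,"ax":0,"ay":0,"az":0},
  {"tx":0,"ty":0,"tz":0,"ax":0,"ay":0,"az":0},
  {"tx":0,"ty":0,"tz":0,"ax":0,"ay":0,"az":0},
])

```text
time_s: 40.42
ee_pos: [0.6093, 0.0249, 0.3798]
eef_rot: [-3.141, 0.001, 0.176]
force: [1.0, 0.0, 0.1]
grip_width: 0.0157
grip_force: 20.0
```

```bash
python3 -c "
from h import *
from station import camera
go(.5655,.2717,.201,.176)
s=camera('scene');t=camera('top')
x=lambda s_,z:[.5515+.175*s_,.3505-.9846*s_,z]
print(proj(s,[x(.25,.164),x(.0,.15)]),proj(t,[x(.25,.169),x(0,.166)]))
a=cv2.resize(s['pixels'][170:310,330:540],(600,400),interpolation=cv2.INTER_CUBIC)
cv2.imwrite('pics/s11.png',a[:,:,::-1])
"
```

```text
t40.42 grasp [0.6093 0.0249 0.1998] rpy [-3.1415e+00  1.3000e-03  1.7630e-01] az tot 0.00 tx 0.00 ty -8.36 tz -0.04
[[401.62577465 243.06272017]
 [514.15010713 232.5028451 ]] [[240.76399447 204.24846766]
 [125.09666476 223.06377923]]
```

View pics/s11.png

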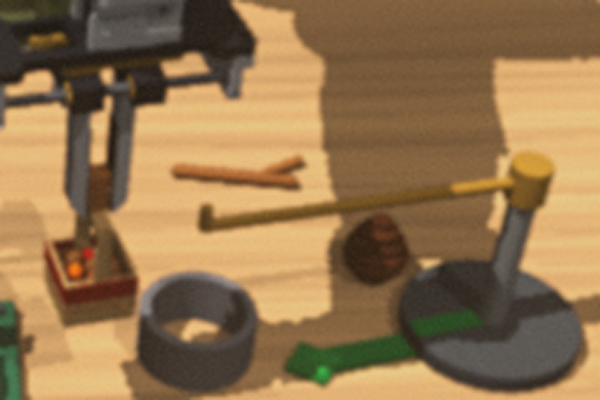

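This was the last view. The basket hangs level in line with the rod tip at (207,217), close to the predicted pixel. Threading it along the rod in two parts, checking force between.

>>> apply_moves([
  {"tx":0,"ty":-0.6,"tz":-0.04,"ax":0,"ay":0,"az":0},
  {"tx":0,"ty":-0.6,"tz":0,"ax":0,"ay":0,"az":0},
  {"tx":0,"ty":-0.6,"tz":0,"ax":0,"ay":0,"az":0},
  {"tx":0,"ty":-0.6,"tz":0,"ax":0,"ay":0,"az":0},
  {"tx":0,"ty":-0.6,"tz":0,"ax":0,"ay":0,"az":0},
  {"tx":0,"ty":-0.6,"tz":0,"ax":0,"ay":0,"az":0},
  {"tx":0,"ty":0,"tz":0,"ax":0,"ay":0,"az":0},
])

```text
time_s: 41.4
ee_pos: [0.59, 0.133, 0.3818]
eef_rot: [-3.142, 0.0, 0.178]
force: [-0.6, -0.7, -0.5]
grip_width: 0.016
grip_force: 20.0
```

>>> apply_moves([
  {"tx":0,"ty":-0.79,"tz":0,"ax":0,"ay":0,"az":0},
  {"tx":0,"ty":-0.79,"tz":0,"ax":0,"ay":0,"az":0},
  {"tx":0,"ty":-0.79,"tz":0,"ax":0,"ay":0,"az":0},
  {"tx":0,"ty":-0.79,"tz":0,"ax":0,"ay":0,"az":0},
  {"tx":0,"ty":-0.79,"tz":0,"ax":0,"ay":0,"az":0},
  {"tx":0,"ty":-0.79,"tz":0,"ax":0,"ay":0,"az":0},
  {"tx":0,"ty":0,"tz":0,"ax":0,"ay":0,"az":0},
  {"tx":0,"ty":0,"tz":0.35,"ax":0,"ay":0,"az":0},
  {"tx":0,"ty":0,"tz":0.35,"ax":0,"ay":0,"az":0},
  {"tx":0,"ty":0,"tz":0,"ax":0,"ay":0,"az":0},
])

```text
time_s: 42.65
ee_pos: [0.5655, 0.2711, 0.3598]
eef_rot: [3.141, 0.001, 0.176]
force: [0.6, -0.0, -0.6]
grip_width: 0.0159
grip_force: 20.0
```

```bash
python3 -c "
from h import *
from station import get_obs
go(.5655,.2717,.179,.176);print(get_obs()['force'])"
```

```text
t42.65 grasp [0.5655 0.2711 0.1798] rpy [3.1412e+00 1.4000e-03 1.7570e-01] az tot -0.00 tx 0.00 ty -0.02 tz 0.03
[ 0.63123627 -0.04950254 -0.61975392]
```

>>> apply_moves([
  {"tx":0,"ty":0,"tz":0.05,"ax":0,"ay":0,"az":0},
  {"tx":0,"ty":0,"tz":0.04,"ax":0,"ay":0,"az":0},
  {"tx":0,"ty":0,"tz":0,"ax":0,"ay":0,"az":0},
])

```text
time_s: 43.02
ee_pos: [0.5654, 0.2716, 0.3587]
eef_rot: [3.142, -0.001, 0.176]
force: [-1.1, -1.8, 3.3]
grip_width: 0.0154
grip_force: 20.0
```

Contact with the rod (3.3 N up). Releasing and lifting away.

>>> apply_moves([
  {"tx":0,"ty":0,"tz":0,"ax":0,"ay":0,"az":0},
  {"tx":0,"ty":0,"tz":0,"ax":0,"ay":0,"az":0},
  {"tx":0,"ty":0,"tz":0,"ax":0,"ay":0,"az":0},
  {"tx":0,"ty":0,"tz":0,"ax":0,"ay":0,"az":0},
  {"tx":0,"ty":0,"tz":0,"ax":0,"ay":0,"az":0},
  {"tx":0,"ty":0,"tz":-0.5,"ax":0,"ay":0,"az":0},
  {"tx":0,"ty":0,"tz":-1,"ax":0,"ay":0,"az":0},
  {"tx":0,"ty":0,"tz":-1,"ax":0,"ay":0,"az":0},
  {"tx":0,"ty":0,"tz":0,"ax":0,"ay":0,"az":0},
], jaw=0.6)

```text
time_s: 44.15
ee_pos: [0.5652, 0.2716, 0.4365]
eef_rot: [-3.14, -0.005, 0.176]
force: [-0.4, 0.2, -0.9]
grip_width: 0.0371
grip_force: 0.0
```

```bash
cat >> h.py <<'E'
def bands():
    """bounding boxes of strongly red / blue blobs and brass rod line in scene & top views"""
    from station import camera
    for n in ("scene","top"):
        c=camera(n);I=c["pixels"].astype(int);pickle.dump(c,open(n+"_l.pkl","wb"))
        for k,m in (("red",(I[...,0]>75)&(I[...,1]<35)&(I[...,2]<40)&(I[...,0]<180)),("blue",(I[...,2]>I[...,0]+35)&(I[...,2]>60))):
            N,_,st,ce=cv2.connectedComponentsWithStats(m.astype(np.uint8))
            print(n,k,[(tuple(np.round(ce[i]).astype(int)),int(st[i,4])) for i in range(1,N) if st[i,4]>12])
E
python3 -c "
from h import *
go(.613,-.139,.27,-.015);bands()
c=pickle.load(open('scene_l.pkl','rb'));print(proj(c,[[.5655,.2717,.134-.03],[.613,-.139,.05],[.5655+.026,.2717,.110]]))"
```

```text
t44.15 grasp [0.5652 0.2716 0.2565] rpy [-3.1405 -0.0051  0.1764] az tot 2.19 tx 1.80 ty 13.66 tz -0.45
scene red [((np.int64(477), np.int64(263)), 30)]
scene blue [((np.int64(20), np.int64(3)), 21), ((np.int64(45), np.int64(17)), 373), ((np.int64(359), np.int64(13)), 703), ((np.int64(90), np.int64(18)), 14), ((np.int64(74), np.int64(19)), 14), ((np.int64(87), np.int64(24)), 75), ((np.int64(70), np.int64(26)), 50), ((np.int64(625), np.int64(283)), 1691)]
top red []
top blue [((np.int64(13), np.int64(205)), 1374), ((np.int64(358), np.int64(211)), 13)]
[[475.11903117 254.76983532]
 [280.23216554 294.72159007]
 [479.02732928 260.54363264]]
```

Red hangs where expected, its band at (477,263) in the scene view. Now blue.

>>> apply_moves([
  {"tx":0,"ty":0,"tz":0,"ax":0,"ay":0,"az":0.73},
  {"tx":0,"ty":0,"tz":0,"ax":0,"ay":0,"az":0.73},
  {"tx":0,"ty":0,"tz":0,"ax":0,"ay":0,"az":0.73},
  {"tx":0.128,"ty":0.976,"tz":0,"ax":0,"ay":0,"az":0},
  {"tx":0.128,"ty":0.976,"tz":0,"ax":0,"ay":0,"az":0},
  {"tx":0.128,"ty":0.976,"tz":0,"ax":0,"ay":0,"az":0},
  {"tx":0.128,"ty":0.976,"tz":0,"ax":0,"ay":0,"az":0},
  {"tx":0.128,"ty":0.976,"tz":0,"ax":0,"ay":0,"az":0},
  {"tx":0.128,"ty":0.976,"tz":0,"ax":0,"ay":0,"az":0},
  {"tx":0.128,"ty":0.976,"tz":0,"ax":0,"ay":0,"az":0},
  {"tx":0.128,"ty":0.976,"tz":0,"ax":0,"ay":0,"az":0},
  {"tx":0.128,"ty":0.976,"tz":0,"ax":0,"ay":0,"az":0},
], jaw=0.45)

```text
time_s: 45.75
ee_pos: [0.596, 0.0067, 0.4319]
eef_rot: [-3.142, 0.002, -0.015]
force: [1.2, 0.3, 0.6]
grip_width: 0.0516
grip_force: 0.0
```

>>> apply_moves([
  {"tx":0.128,"ty":0.976,"tz":0,"ax":0,"ay":0,"az":0},
  {"tx":0.128,"ty":0.976,"tz":0,"ax":0,"ay":0,"az":0},
  {"tx":0.128,"ty":0.976,"tz":0,"ax":0,"ay":0,"az":0},
  {"tx":0.128,"ty":0.976,"tz":0,"ax":0,"ay":0,"az":0},
  {"tx":0.128,"ty":0.976,"tz":0,"ax":0,"ay":0,"az":0},
  {"tx":0,"ty":0,"tz":0.7,"ax":0,"ay":0,"az":0},
  {"tx":0,"ty":0,"tz":0,"ax":0,"ay":0,"az":0},
])

```text
time_s: 46.62
ee_pos: [0.613, -0.1392, 0.4096]
eef_rot: [-3.14, 0.004, -0.015]
force: [0.6, 0.2, -0.2]
grip_width: 0.0517
grip_force: 0.0
```

```bash
python3 -c "
from h import *
go(.613,-.139,.114,-.015)
w=wrist()[1];print(proj(w,[[.613,-.139,.126]]))
I=w['pixels'][200:300,270:370].astype(float)
# grip top: orange-brown, ratio R:G:B ~ 160:98:47
h=cv2.cvtColor(w['pixels'][200:300,270:370],cv2.COLOR_RGB2HSV).astype(int)
r=I[...,1]/np.maximum(I[...,0],1)
m=((r>.58)&(r<.64)&(I[...,0]>120)).astype(np.uint8)
N,_,st,ce=cv2.connectedComponentsWithStats(m)
print([(ce[i].round(1)+[270,200],st[i].tolist()) for i in range(1,N) if st[i,4]>15])"
```

```text
t46.62 grasp [ 0.613  -0.1392  0.2296] rpy [-3.1404  0.0045 -0.0152] az tot -0.00 tx 0.00 ty -0.01 tz 3.85
[[320.1085738 250.1491423]]
[(array([300.7, 217.6]), [27, 14, 9, 8, 58]), (array([326.3, 226.3]), [54, 24, 6, 6, 25]), (array([314.8, 248.2]), [34, 38, 22, 21, 412])]
```

>>> apply_moves([
  {"tx":0.05,"ty":-0.12,"tz":0.77,"ax":0,"ay":0,"az":0},
  {"tx":0,"ty":0,"tz":0.77,"ax":0,"ay":0,"az":0},
  {"tx":0,"ty":0,"tz":0.77,"ax":0,"ay":0,"az":0},
  {"tx":0,"ty":0,"tz":0.77,"ax":0,"ay":0,"az":0},
  {"tx":0,"ty":0,"tz":0.77,"ax":0,"ay":0,"az":0},
  {"tx":0,"ty":0,"tz":0,"ax":0,"ay":0,"az":0},
])

```text
time_s: 47.42
ee_pos: [0.6146, -0.135, 0.2957]
eef_rot: [-3.141, 0.002, -0.014]
force: [-0.9, 0.1, 0.8]
grip_width: 0.0516
grip_force: 0.0
```

>>> apply_moves([
  {"tx":0,"ty":0,"tz":0,"ax":0,"ay":0,"az":0},
  {"tx":0,"ty":0,"tz":0,"ax":0,"ay":0,"az":0},
  {"tx":0,"ty":0,"tz":0,"ax":0,"ay":0,"az":0},
  {"tx":0,"ty":0,"tz":0,"ax":0,"ay":0,"az":0},
  {"tx":0,"ty":0,"tz":0,"ax":0,"ay":0,"az":0},
  {"tx":0,"ty":0,"tz":0,"ax":0,"ay":0,"az":0},
], jaw=1, force=20)

```text
time_s: 48.18
ee_pos: [0.6146, -0.1357, 0.2969]
eef_rot: [3.141, -0.0, -0.015]
force: [-1.7, -2.4, 2.2]
grip_width: 0.0162
grip_force: 20.0
```

>>> apply_moves([
  {"tx":0,"ty":0,"tz":-0.5,"ax":0,"ay":0,"az":0},
  {"tx":0,"ty":0,"tz":-1,"ax":0,"ay":0,"az":0},
  {"tx":0,"ty":0,"tz":-1,"ax":0,"ay":0,"az":0},
  {"tx":0,"ty":0,"tz":-0.4,"ax":0,"ay":0,"az":0},
  {"tx":0,"ty":0,"tz":0,"ax":0,"ay":0,"az":0},
])

```text
time_s: 48.8
ee_pos: [0.6145, -0.1353, 0.3841]
eef_rot: [-3.142, -0.001, -0.015]
force: [-0.3, -0.4, -1.4]
grip_width: 0.0158
grip_force: 20.0
```

```bash
python3 -c "
from h import *
go(.6093,.0256,.2015,.176)"
```

```text
t48.80 grasp [ 0.6145 -0.1353  0.2041] rpy [-3.1415e+00 -9.0000e-04 -1.4700e-02] az tot -2.18 tx 0.77 ty -5.31 tz 0.09
```

>>> apply_moves([
  {"tx":0,"ty":0,"tz":0,"ax":0,"ay":0,"az":-0.73},
  {"tx":0,"ty":0,"tz":0,"ax":0,"ay":0,"az":-0.73},
  {"tx":0,"ty":0,"tz":0,"ax":0,"ay":0,"az":-0.73},
  {"tx":0.128,"ty":-0.885,"tz":0,"ax":0,"ay":0,"az":0},
  {"tx":0.128,"ty":-0.885,"tz":0,"ax":0,"ay":0,"az":0},
  {"tx":0.128,"ty":-0.885,"tz":0,"ax":0,"ay":0,"az":0},
  {"tx":0.128,"ty":-0.885,"tz":0,"ax":0,"ay":0,"az":0},
  {"tx":0.128,"ty":-0.885,"tz":0,"ax":0,"ay":0,"az":0},
  {"tx":0.128,"ty":-0.885,"tz":0,"ax":0,"ay":0,"az":0},
  {"tx":0,"ty":0,"tz":0,"ax":0,"ay":0,"az":0},
  {"tx":0,"ty":0,"tz":0,"ax":0,"ay":0,"az":0},
])

```text
time_s: 50.18
ee_pos: [0.6094, 0.025, 0.3828]
eef_rot: [-3.141, 0.001, 0.176]
force: [0.6, 0.5, -0.5]
grip_width: 0.0159
grip_force: 20.0
```

```bash
python3 -c "
from h import *
s=.18
go(.5515+.175*s,.3505-.9846*s,.204,.176)
bands()
# brass tip check in the top view: brass pixels near predicted rod
c=pickle.load(open('top_l.pkl','rb'));I=c['pixels'].astype(int)
m=(I[...,0]>120)&(I[...,2]<.42*I[...,0])&(I[...,1]>.6*I[...,0])&(I[...,1]<.85*I[...,0]);m[:190]=0;m[245:]=0;m[:,:110]=0;m[:,260:]=0
v,u=np.nonzero(m);print(len(u),u.max(),v[u>=u.max()-2].mean(),proj(c,[[.5515+.175*.25,.3505-.9846*.25,.169]]))"
```

```text
t50.17 grasp [0.6094 0.025  0.2028] rpy [-3.1414e+00  1.3000e-03  1.7630e-01] az tot 0.00 tx 0.00 ty -5.02 tz -0.04
scene red [((np.int64(473), np.int64(263)), 34)]
scene blue [((np.int64(20), np.int64(3)), 23), ((np.int64(65), np.int64(16)), 1242), ((np.int64(466), np.int64(13)), 1185), ((np.int64(625), np.int64(283)), 1682)]
top red []
top blue [((np.int64(28), np.int64(202)), 2854)]
419 210 210.0 [[240.76399447 204.24846766]]
```

>>> apply_moves([
  {"tx":0,"ty":-0.63,"tz":-0.04,"ax":0,"ay":0,"az":0},
  {"tx":0,"ty":-0.63,"tz":0,"ax":0,"ay":0,"az":0},
  {"tx":0,"ty":-0.63,"tz":0,"ax":0,"ay":0,"az":0},
  {"tx":0,"ty":-0.63,"tz":0,"ax":0,"ay":0,"az":0},
  {"tx":0,"ty":-0.63,"tz":0,"ax":0,"ay":0,"az":0},
  {"tx":0,"ty":-0.63,"tz":0,"ax":0,"ay":0,"az":0},
  {"tx":0,"ty":0,"tz":0,"ax":0,"ay":0,"az":0},
])

```text
time_s: 51.15
ee_pos: [0.5892, 0.1385, 0.3848]
eef_rot: [-3.142, 0.0, 0.178]
force: [0.3, -0.9, -0.2]
grip_width: 0.0158
grip_force: 20.0
```

>>> apply_moves([
  {"tx":0,"ty":-0.63,"tz":0,"ax":0,"ay":0,"az":0},
  {"tx":0,"ty":-0.61,"tz":0,"ax":0,"ay":0,"az":0},
  {"tx":0,"ty":0,"tz":0,"ax":0,"ay":0,"az":0},
  {"tx":0,"ty":0,"tz":0.35,"ax":0,"ay":0,"az":0},
  {"tx":0,"ty":0,"tz":0.3,"ax":0,"ay":0,"az":0},
  {"tx":0,"ty":0,"tz":0,"ax":0,"ay":0,"az":0},
  {"tx":0,"ty":0,"tz":0.05,"ax":0,"ay":0,"az":0},
  {"tx":0,"ty":0,"tz":0,"ax":0,"ay":0,"az":0},
])

```text
time_s: 52.15
ee_pos: [0.583, 0.1736, 0.364]
eef_rot: [-3.142, -0.0, 0.176]
force: [0.2, 0.8, 0.3]
grip_width: 0.0159
grip_force: 20.0
```

>>> apply_moves([
  {"tx":0,"ty":0,"tz":0.05,"ax":0,"ay":0,"az":0},
  {"tx":0,"ty":0,"tz":0.05,"ax":0,"ay":0,"az":0},
  {"tx":0,"ty":0,"tz":0.02,"ax":0,"ay":0,"az":0},
  {"tx":0,"ty":0,"tz":0,"ax":0,"ay":0,"az":0},
])

```text
time_s: 52.65
ee_pos: [0.583, 0.1737, 0.3614]
eef_rot: [-3.142, -0.002, 0.176]
force: [-0.0, -0.6, 7.3]
grip_width: 0.0159
grip_force: 20.0
```

Contact. Releasing blue and backing off.

>>> apply_moves([
  {"tx":0,"ty":0,"tz":-0.04,"ax":0,"ay":0,"az":0},
  {"tx":0,"ty":0,"tz":0,"ax":0,"ay":0,"az":0},
  {"tx":0,"ty":0,"tz":0,"ax":0,"ay":0,"az":0},
  {"tx":0,"ty":0,"tz":0,"ax":0,"ay":0,"az":0},
  {"tx":0,"ty":0,"tz":0,"ax":0,"ay":0,"az":0},
  {"tx":0,"ty":0,"tz":-0.5,"ax":0,"ay":0,"az":0},
  {"tx":0,"ty":0,"tz":-1,"ax":0,"ay":0,"az":0},
  {"tx":0,"ty":0,"tz":-1,"ax":0,"ay":0,"az":0},
  {"tx":0,"ty":0,"tz":-1,"ax":0,"ay":0,"az":0},
], jaw=0.6)

```text
time_s: 53.78
ee_pos: [0.5826, 0.1737, 0.4687]
eef_rot: [-3.142, -0.001, 0.176]
force: [-0.1, -0.2, 0.5]
grip_width: 0.0373
grip_force: 0.0
```

>>> apply_moves([
  {"tx":-1,"ty":0,"tz":0,"ax":0,"ay":0,"az":0},
  {"tx":-1,"ty":0,"tz":0,"ax":0,"ay":0,"az":0},
  {"tx":-1,"ty":0,"tz":0,"ax":0,"ay":0,"az":0},
  {"tx":-1,"ty":0,"tz":0,"ax":0,"ay":0,"az":0},
  {"tx":-1,"ty":0,"tz":0,"ax":0,"ay":0,"az":0},
  {"tx":-1,"ty":0,"tz":0,"ax":0,"ay":0,"az":0},
  {"tx":0,"ty":0,"tz":0,"ax":0,"ay":0,"az":0},
  {"tx":0,"ty":0,"tz":0,"ax":0,"ay":0,"az":0},
])

```text
time_s: 54.78
ee_pos: [0.406, 0.1422, 0.4672]
eef_rot: [-3.142, -0.001, 0.176]
force: [-0.6, 0.0, 0.1]
grip_width: 0.0379
grip_force: 0.0
```

```bash
python3 -c "
from h import *
bands();lever()
c=pickle.load(open('top_l.pkl','rb'));s=pickle.load(open('scene_l.pkl','rb'))
cv2.imwrite('pics/fin.png',s['pixels'][:,:,::-1])
x=lambda s_,z:[.5515+.175*s_,.3505-.9846*s_,z]
for q in (.08,.09,.18): print(q,'scene band',proj(s,[np.array(x(q,.11))+[.026,0,0]]).round(1),'top grip',proj(c,[x(q,.191)]).round(1))
print('tip',proj(c,[x(.25,.169)]).round(1))
I=c['pixels'].astype(int)
m=(I[...,0]>120)&(I[...,2]<.42*I[...,0])&(I[...,1]>.6*I[...,0])&(I[...,1]<.85*I[...,0]);m[:190]=0;m[250:]=0;m[:,:110]=0;m[:,260:]=0
for u in range(126,250,6):
  v=np.nonzero(m[:,u])[0]; print(u,(v.min(),v.max(),len(v)) if len(v) else None,end=' ')
r=I[...,1]/np.maximum(I[...,0],1)
"
```

```text
scene red [((np.int64(467), np.int64(261)), 19)]
scene blue [((np.int64(20), np.int64(2)), 17), ((np.int64(45), np.int64(17)), 347), ((np.int64(342), np.int64(2)), 15), ((np.int64(346), np.int64(17)), 57), ((np.int64(357), np.int64(19)), 81), ((np.int64(486), np.int64(17)), 18), ((np.int64(465), np.int64(22)), 17), ((np.int64(473), np.int64(22)), 21), ((np.int64(625), np.int64(283)), 1671)]
top red []
top blue [((np.int64(28), np.int64(202)), 2844)]
red [177.8 206.5 172.  164.  192.  204.  209. ] lever fit (err,j) [0.378 0.   ]
0.08 scene band [[479.  260.5]] top grip [[157.8 215.3]]
0.09 scene band [[474.6 261.2]] top grip [[162.6 214.5]]
0.18 scene band [[433.8 267.4]] top grip [[205.4 207.7]]
tip [[240.8 204.2]]
126 (np.int64(216), np.int64(229), 14) 132 (np.int64(222), np.int64(223), 2) 138 (np.int64(220), np.int64(223), 4) 144 (np.int64(219), np.int64(222), 4) 150 (np.int64(219), np.int64(220), 2) 156 (np.int64(212), np.int64(218), 7) 162 (np.int64(212), np.int64(212), 1) 168 (np.int64(215), np.int64(219), 5) 174 (np.int64(214), np.int64(231), 9) 180 (np.int64(210), np.int64(230), 7) 186 (np.int64(213), np.int64(216), 4) 192 (np.int64(212), np.int64(215), 4) 198 (np.int64(211), np.int64(212), 2) 204 (np.int64(206), np.int64(212), 7) 210 None 216 (np.int64(208), np.int64(211), 4) 222 (np.int64(207), np.int64(222), 5) 228 (np.int64(206), np.int64(209), 4) 234 (np.int64(205), np.int64(208), 4) 240 (np.int64(203), np.int64(206), 4) 246 None
```

>>> apply_moves([
  {"tx":-0.5,"ty":0,"tz":0,"ax":0,"ay":0,"az":0},
  {"tx":0,"ty":0,"tz":0,"ax":0,"ay":0,"az":0},
  {"tx":0,"ty":0,"tz":0,"ax":0,"ay":0,"az":0},
  {"tx":0,"ty":0,"tz":0,"ax":0,"ay":0,"az":0},
  {"tx":0,"ty":0,"tz":0,"ax":0,"ay":0,"az":0},
  {"tx":0,"ty":0,"tz":0,"ax":0,"ay":0,"az":0},
  {"tx":0,"ty":0,"tz":0,"ax":0,"ay":0,"az":0},
  {"tx":0,"ty":0,"tz":0,"ax":0,"ay":0,"az":0},
])

```text
time_s: 55.92
ee_pos: [0.391, 0.1395, 0.4664]
eef_rot: [-3.142, -0.0, 0.176]
force: [0.6, -0.7, -0.0]
grip_width: 0.0379
grip_force: 0.0
```

```bash
python3 -c "
from h import *
a=pickle.load(open('scene_l.pkl','rb'))['pixels'].astype(int)
bands()
b=pickle.load(open('scene_l.pkl','rb'))['pixels'].astype(int);s=pickle.load(open('scene_l.pkl','rb'))
d=np.abs(a-b).sum(2)[220:285,405:505];print('max/mean diff',d.max(),d.mean())
I=b
# reddish and bluish pixels in hanging region
R=(I[...,0]>1.9*I[...,1])&(I[...,0]>55)&(I[...,2]<.6*I[...,0])&(abs(I[...,1]-I[...,2])<22)
B=(I[...,2]>I[...,0]*1.15)&(I[...,2]>35)
for n,m in(('R',R),('B',B)):
  m=m.copy();m[:230]=0;m[290:]=0;m[:,:400]=0;m[:,510:]=0
  N,_,st,ce=cv2.connectedComponentsWithStats(m.astype(np.uint8));print(n,[st[i].tolist() for i in range(1,N) if st[i,4]>8])
x=lambda q,dx,dy,z:np.array([.5515+.175*q,.3505-.9846*q,z])+[dx,dy,0]
for q in(.08,.18):print(q,proj(s,[x(q,.026,.026,.11),x(q,.026,-.026,.11),x(q,0,0,.191)]).round(0).tolist())
"
```

```text
scene red [((np.int64(468), np.int64(262)), 18)]
scene blue [((np.int64(20), np.int64(2)), 17), ((np.int64(45), np.int64(16)), 332), ((np.int64(345), np.int64(4)), 31), ((np.int64(349), np.int64(18)), 120), ((np.int64(470), np.int64(18)), 31), ((np.int64(361), np.int64(21)), 17), ((np.int64(462), np.int64(22)), 18), ((np.int64(478), np.int64(22)), 19), ((np.int64(625), np.int64(283)), 1671)]
top red []
top blue [((np.int64(28), np.int64(202)), 2843)]
max/mean diff 267 10.689384615384615
R [[472, 245, 8, 8, 32], [458, 248, 34, 19, 169]]
B [[416, 256, 3, 5, 10], [419, 263, 28, 10, 116]]
0.08 [[491.0, 260.0], [467.0, 261.0], [483.0, 221.0]]
0.18 [[446.0, 267.0], [421.0, 268.0], [437.0, 228.0]]
```

>>> apply_moves([
  {"tx":0,"ty":0,"tz":0,"ax":0,"ay":0,"az":0},
  {"tx":0,"ty":0,"tz":0,"ax":0,"ay":0,"az":0},
  {"tx":0,"ty":0,"tz":0,"ax":0,"ay":0,"az":0},
  {"tx":0,"ty":0,"tz":0,"ax":0,"ay":0,"az":0},
  {"tx":0,"ty":0,"tz":0,"ax":0,"ay":0,"az":0},
  {"tx":0,"ty":0,"tz":0,"ax":0,"ay":0,"az":0},
  {"tx":0,"ty":0,"tz":0,"ax":0,"ay":0,"az":0},
  {"tx":0,"ty":0,"tz":0,"ax":0,"ay":0,"az":0},
])

```text
time_s: 57.02
ee_pos: [0.3909, 0.1395, 0.4665]
eef_rot: [3.142, -0.0, 0.176]
force: [0.5, 0.3, 0.3]
grip_width: 0.0376
grip_force: 0.0
```

```bash
python3 -c "
from h import *
from station import camera
P=[pickle.load(open('scene_l.pkl','rb'))['pixels'].astype(int)]+[camera('scene')['pixels'].astype(int) for _ in range(6)]
for p in P[1:]:
  d=np.abs(P[0]-p).sum(2)[215:285,400:510]
  m=d>60;v,u=np.nonzero(m);print(m.sum(),(u.min()+400,u.max()+400,v.min()+215,v.max()+215) if len(u) else '')
  R=(p[...,0]>1.9*p[...,1])&(p[...,0]>55)&(abs(p[...,1]-p[...,2])<22);R[:240]=0;R[275:]=0;R[:,:450]=0;R[:,500:]=0
  v,u=np.nonzero(R);print('  red',u.mean().round(2),v.mean().round(2),len(u))
"
```

```text
0 
  red 474.73 258.25 199
0 
  red 474.58 258.12 200
0 
  red 474.54 257.96 209
0 
  red 474.36 258.09 203
0 
  red 474.3 257.87 205
0 
  red 474.75 258.08 199
```

```bash
python3 -c "
from h import *
for n,(u0,u1,v0,v1) in {'top':(130,230,190,245),'scene':(410,505,205,262)}.items():
  c=pickle.load(open(n+'_l.pkl','rb'));I=c['pixels'].astype(float)
  r=I[...,1]/np.maximum(I[...,0],1);b=I[...,2]/np.maximum(I[...,0],1)
  m=(r>.54)&(r<.655)&(b>.2)&(b<.4)&(I[...,0]>60);k=np.zeros_like(m);k[v0:v1,u0:u1]=m[v0:v1,u0:u1]
  N,_,st,ce=cv2.connectedComponentsWithStats(k.astype(np.uint8))
  print(n,[(ce[i].round(1).tolist(),st[i].tolist()) for i in range(1,N) if st[i,4]>8])
  x=lambda q,z:[.5515+.175*q,.3505-.9846*q,z]
  print([proj(c,[x(q,.191),x(q,.161)]).round(1).tolist() for q in(.08,.09,.18)])
"
```

```text
top [([171.5, 212.4], [166, 210, 12, 5, 31]), ([182.2, 221.0], [182, 217, 2, 9, 10]), ([217.7, 219.2], [214, 217, 10, 5, 32]), ([206.2, 221.8], [205, 219, 4, 6, 9]), ([177.0, 225.7], [175, 223, 5, 6, 15]), ([170.0, 232.7], [162, 231, 18, 4, 29])]
[[[157.8, 215.3], [162.8, 217.5]], [[162.6, 214.5], [167.4, 216.7]], [[205.4, 207.7], [209.0, 210.1]]]
scene [([481.5, 227.1], [477, 220, 11, 15, 124]), ([428.9, 231.9], [410, 225, 31, 16, 219]), ([477.0, 253.2], [472, 244, 9, 18, 57]), ([466.8, 250.9], [459, 246, 14, 14, 65]), ([454.6, 255.4], [450, 248, 13, 14, 76]), ([429.9, 257.6], [426, 255, 9, 7, 46]), ([485.4, 257.3], [482, 255, 7, 5, 13])]
[[[482.9, 221.3], [480.1, 233.2]], [[478.3, 222.0], [475.6, 233.9]], [[436.5, 227.6], [434.5, 239.6]]]
```

```bash
python3 -c "
from station import hand_in
print(hand_in())"
```

```text
the job is handed in; nothing more can be done
None
```

The job is handed in at about 57 s (no verdict came back): both baskets present (red and blue) were pressed and now hang still on the hook, which points along the arrow to within about 0.05 rad, and the lever is up at rest.

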